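Squeeze the rivets on two edges of each post foot

TASK

Squeeze the rivets of all the aluminium post feet together in the hand-pumped press: lay them side by side on its bed, each pushed flat under the bar until its long riveted edge is fully home and square against the back stop, and pump the lever three full strokes, all the way down and back up each time. Then turn every one a quarter turn so that its short riveted edge is home against the stop, pump three more full strokes, and finally stand them all in the grey tray, flat on its floor, with the lever left up. A stroke made while any foot is out of place does not count (make it again); keep the feet upright and leave the other things on the bench alone.

Things in the scene. Friction and masses are not known exactly. Their poses are not given: they have to be found in the camera images.
- fitting1: Loose aluminium post foot, about 0.2 kg (None if absent). Plate 92 (own x) x 80 (own y) x 6 mm, 30 x 30 mm notch in its -x,-y corner; brass rivets line the whole long (+y) and short (+x) edges. Square tube 28 x 28 mm stands on its centre up to z = 76 mm, sides along x, y: the grip, best near the top. Origin: centre of the underside, z up. Starts upright on the bench, any yaw.
- fitting2: Loose aluminium post foot, about 0.2 kg (None if absent). Plate 92 (own x) x 80 (own y) x 6 mm, 30 x 30 mm notch in its -x,-y corner; brass rivets line the whole long (+y) and short (+x) edges. Square tube 28 x 28 mm stands on its centre up to z = 76 mm, sides along x, y: the grip, best near the top. Origin: centre of the underside, z up. Starts upright on the bench, any yaw.
- fitting3: Loose aluminium post foot, about 0.2 kg (None if absent). Plate 92 (own x) x 80 (own y) x 6 mm, 30 x 30 mm notch in its -x,-y corner; brass rivets line the whole long (+y) and short (+x) edges. Square tube 28 x 28 mm stands on its centre up to z = 76 mm, sides along x, y: the grip, best near the top. Origin: centre of the underside, z up. Starts upright on the bench, any yaw.
- fitting1_long (a point): middle of fitting1's long riveted edge, at its own (0, +40, 0) mm
- fitting1_short (a point): middle of fitting1's short riveted edge, at its own (+46, 0, 0) mm
- fitting2_long (a point): middle of fitting2's long riveted edge, at its own (0, +40, 0) mm
- fitting2_short (a point): middle of fitting2's short riveted edge, at its own (+46, 0, 0) mm
- fitting3_long (a point): middle of fitting3's long riveted edge, at its own (0, +40, 0) mm
- fitting3_short (a point): middle of fitting3's short riveted edge, at its own (+46, 0, 0) mm
- press: Fixed hand-pumped rivet press. Origin at bench level under the middle of the back stop's front face; +x points away from the robot into the stop, y along it. Grey bed: top at z = 8 mm, x = -105 to 65, y = -285 to 215. Pump block at x = -35 to 50, y = -262 to -218, up to z = 53 mm.
- press_stop (a point): Middle of the foot of the back stop's front face, at the press's own (0, 0, 8) mm. The stop is a steel strip, x = 0 to 14, y = -180 to 180 mm, up to z = 30. Room for three fittings side by side, centres at y about -103, 0, 103 mm.
- press_bar (a point): Centre of the press bar's underside, which is at the press's z = 29 mm with the lever up. Bar over the bed: x = -17 to -2, y = -175 to 175, 18 mm high; it comes down 12 mm with the lever, to just over the rivet heads (1.5 mm proud). Plates slide in and out under it along x, flat on the bed. Columns (radius 11, up to z = 70) at x = -9, y = +-187 mm.
- lever (a joint): Pump lever, rad: 0 = up (sprung, returns by itself), 0.65 = down at its stop; a full stroke goes over 0.58 and back under 0.08. From its hinge it points to the robot (press -x), 0.5 rad above level at 0, 0.15 rad below level when down; pushing the pad down takes about 6 N at the start, 11 N at the bottom.
- lever_pad (a point): top centre of the lever's grey hand pad (60 x 40 mm, 14 mm thick), 155 mm from the hinge; moves with the lever
- lever_hinge (a point): lever's hinge, on the press at its own (0, -240, 70) mm; axis along the press's y
- tray: Fixed grey open tray for finished fittings, 360 (own x) x 135 (own y) x 20 mm, walls 5 mm, floor top at 5 mm above the origin. Origin: centre of its underside. Holds three fittings in a row along x, with their 92 mm length across the tray.
- screwdriver: Bystander, to be left alone: screwdriver lying on the bench
- hammer: Bystander, to be left alone: hammer lying on the bench
- cleco_cup: Bystander, to be left alone: steel cup of spring pins
- tape: Bystander, to be left alone: roll of tape lying flat, 90 mm across
- rivet_gun: Bystander, to be left alone: rivet gun lying on its side
Mind the look-alikes: they are no part of the job. What is shaped like the fitting1 but red is not meant. What is shaped like the fitting3 but black is not meant.

How it is judged:
By the outcome, as a careful person would: the job done as asked, in the order asked, and still so for the second after the job is handed in, with the robot touching nothing.
Of fitting1, fitting2, fitting3 only 2 to 3 are there at a start; the rules pass over those that are not, and their reading is None.
At some moment in a run one of fitting1, fitting2, fitting3 may be knocked a few centimetres aside while the robot is not near it.
It also fails if it takes over 210 s, if anything falls off the work surface, if the arm or the gripper's body presses on something with over 40 N, if the wrist force passes 120 N, or if a joint passes its speed limit or range.

ROBOT

A 6-joint arm with a two-finger parallel gripper is mounted at the origin on the work surface. World frame = base frame: x ahead of the robot, y to its left, z up, the work surface at z = 0. Lengths are in m, angles in rad, forces in N, time in s.
With the tool pointing down it reaches from about 0.35 to 0.775 m from the base axis. Payload 5.5 kg.
Tool frame: the origin (TCP) lies on the centre line of the jaws, within the pads' length; the fingertips stand 11 mm ahead of it and the grasp point (between the pads) lies 8 mm behind it; z points along the fingers, y is the line along which they close (so a half turn about z gives the same grasp; the last joint's range is limited). The gripper opens to 85 mm and grips with 20 to 120 N. Pads are 22 mm wide; open, the fingers measure 114 mm over their backs; the gripper's body (76 mm by 85 mm) begins 54 mm behind the grasp point. The pads swing forward as they close: fully open they stand 13 mm farther back than shut.
Start: joints at [1.097, 0.313, 0.046, 1.304, 0, 1.431], TCP at [0.188, 0.543, 0.242] pointing down, gripper open.
Joint ranges: [-2.76, 2.76], [-0.86, 1.69], [-1.03, 1.26], [-2.2, 2.34], [-1.47, 1.5], [-3.14, 3.14]. Speed limits (rad/s): [2.57, 2.57, 3.14, 3.14, 3.14, 3.14].

INTERFACE

Orientations are given as a unit quaternion [w, x, y, z].
In Python, from workcell import env, viewer, order, models gives the robot as it stands.
- The arm moves only by the tool drive_tool, never from a script. Its argument "series" is a list that holds one entry, the list of rows, each a list of 6 numbers: the shift along the tool's x, y, z each as a share of 120 mm, from -1 to 1, then the turn, a rotation vector about the tool's x, y, z each as a share of 180 degrees, from -1 to 1. A call has 1 to 20 rows; each row shifts and turns the commanded pose from where the row before left it, along the tool's axes as they then stand; what a row does not reach is not made up. A row lasts 1/8 s, in which the tool goes at most 62.5 mm and 10.7 degrees, less where a joint would pass 70% of its speed; a pose out of reach is approached as far as the arm can. A call with a number of a shift or a turn outside -1 to 1 is refused whole. A call with a gripper value outside its range is refused whole. "jaw" is the opening, from -1 (shut) to 1 (fully open), set as the call begins (left out, the last holds). The fingers move at their own pace and stop on an object; "grip_force" is the grip in N (left out, the last holds). Time passes only in rows, so rows that do not move let the fingers close. It gives the time, the measured TCP pose, the force, the opening and the grip force at its end, in the units of the state.
- env.get_state(): the state, without advancing time (a new reading comes with each control period).
- viewer.read_camera(name): name is "scene" or "top" or "wrist"; returns the picture (384x512x3 uint8, red, green, blue); there is no depth.
- viewer.camera_info(name): a dict with "intrinsics" (3x3 intrinsics, pixels), "D" ([k1, k2, p1, p2, k3] as OpenCV has them; the pictures are not rectified), "R" (3x3) and "t" (3): a world point X has camera coordinates R X + t; the wrist camera has in their place "T_tool_cam" (4x4, takes a point from camera to tool coordinates, whose origin is the TCP and whose axes are the flange's). Camera axes: x right, y down, z forward; pixel columns grow to the right and rows downward; lengths in m; the calibration is good to about 2 mm. A picture is of the moment at which its call begins: read the wrist's pose just before it. camera_info takes no time and is no camera call.
- order.hand_in(): hands the job in; it is judged then, once.
Trained networks look in the newest picture that a camera, given by its name, has taken for a name from the list of things; names that differ only in an ending like _2 or _b are one class to them, and where a whole thing is asked for, a point or a joint stands for the part that bears it (a point fixed in the world has none). Each returns a list of dicts, best first, with "score" (0 to 1); they miss things now and then, are a little off and sometimes report something else, mostly with a low value. They report only what shows in the picture. A call takes as long as a camera call. They do not tell look-alikes from the thing itself.
- models.silhouettes(label, camera): "region" (384x512 bool, what is visible of it) and "location" ([column, row] in pixels, amid what is visible of it).
The state is a dict: "clock": time; "joint_pos": joint angles; "qvel": joint speeds; "tau": joint torques, N m; "tcp_pos": TCP position; "orientation": TCP orientation; "wrist_force": force on the tool from outside, world axes, zero at the start; "ft_torque": the same for the moment, N m; "finger_gap": finger opening in m; "grip_force": force on a finger pad.
Only numpy, scipy, OpenCV 4.12 (cv2) and the standard library are available. Lean on these libraries where they do the work, as an engineer would, in place of code of your own. Each camera call takes 0.05 s, during which the arm holds its last target. There are 200 camera calls.

## Working session

There is one attempt and no reset: what is moved stays moved. The work goes in short steps, Python scripts to look and compute and a tool call to move; the robot and the scene stay as the last step left them, time stands still between calls to the robot, and variables do not carry over. Pictures are saved under pics/ and viewed, at most 14 in all, crops included, and the job is handed in when it is done.

Besides the shell and the picture viewer there is one more tool, called after ">>>" as name([rows], argument=value, ...), one row to a line, values as JSON. drive_tool: Moves the arm, as the interface text tells. Its arguments: {"type":"object","properties":{"series":{"type":"array"},"jaw":{"type":"number"},"grip_force":{"type":"number"}},"required":["series"]}

```bash
ls; mkdir -p pics
python3 - <<'E'
from workcell import env, viewer, order, models
import cv2, numpy as np
print(env.get_state())
for c in ("scene","top"):
    im=viewer.read_camera(c); cv2.imwrite(f"pics/{c}0.png",cv2.resize(im[:,:,::-1],(800,600),interpolation=cv2.INTER_CUBIC))
for c in ("scene","top","wrist"): print(c,viewer.camera_info(c))
E
```

```text
pics
{'clock': 0.0, 'joint_pos': array([1.09746322e+00, 3.13974824e-01, 4.50183125e-02, 1.30358139e+00,
       3.08307518e-05, 1.43118882e+00]), 'qvel': array([-6.58928069e-04, -1.39569258e-05,  7.61056658e-04, -4.09701692e-05,
        7.68082276e-04,  1.09283708e-03]), 'tau': array([ 8.26597193e-05, -4.80629396e+01,  2.98531812e+01,  1.91420614e-02,
       -1.43661196e-04,  1.83598246e-05]), 'tcp_pos': array([0.18814146, 0.54285835, 0.24143947]), 'orientation': array([-2.77410265e-04,  1.66089493e-01,  9.86110299e-01, -8.25564058e-04]), 'wrist_force': array([-0.43497035,  0.07933146, -0.6701779 ]), 'ft_torque': array([ 0.00223888,  0.00725739, -0.0118911 ]), 'grip_force': 0.0, 'finger_gap': 0.08514236206639553}
scene {'intrinsics': array([[373.35213694,   0.        , 257.51781747],
       [  0.        , 373.35213694, 193.96036696],
       [  0.        ,   0.        ,   1.        ]]), 'D': array([-0.07540859,  0.        ,  0.        ,  0.        ,  0.        ]), 'R': array([[-0.08462366,  0.99630615,  0.01459055],
       [ 0.72051268,  0.07129986, -0.68976648],
       [-0.6882589 , -
[... 433 characters left out ...]
,
       [ 0.09205819, -0.01594657, -0.99562593]]), 't': array([-0.06844928,  0.47853937,  1.19330165])}
wrist {'intrinsics': array([[346.0612189 ,   0.        , 254.6662908 ],
       [  0.        , 346.0612189 , 189.65482945],
       [  0.        ,   0.        ,   1.        ]]), 'D': array([-0.10846,  0.     ,  0.     ,  0.     ,  0.     ]), 'T_tool_cam': array([[ 4.50239409e-04, -9.62552571e-01, -2.71094716e-01,
         6.83663878e-02],
       [ 9.99999435e-01,  1.72232213e-04,  1.04928860e-03,
        -1.28036670e-03],
       [-9.63304194e-04, -2.71095035e-01,  9.62552104e-01,
        -1.30977933e-01],
       [ 0.00000000e+00,  0.00000000e+00,  0.00000000e+00,
         1.00000000e+00]])}
```

View pics/top0.png

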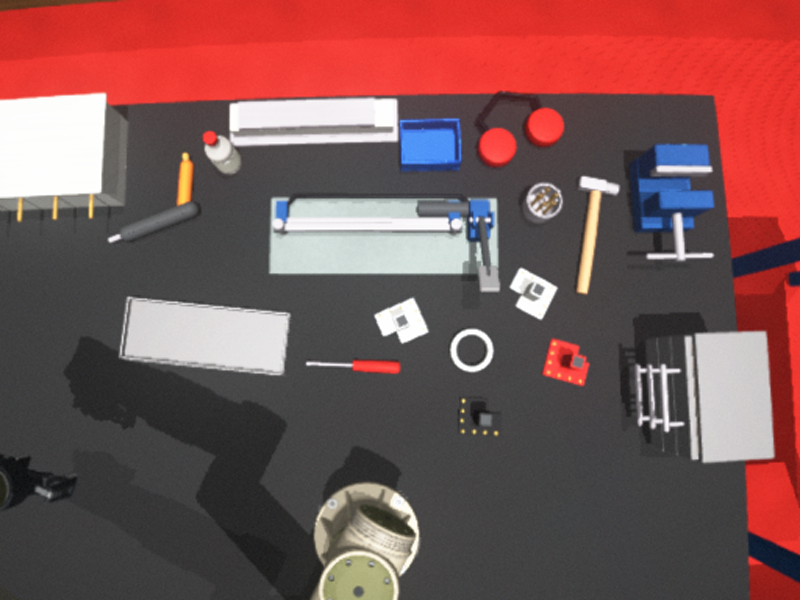

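View pics/scene0.png

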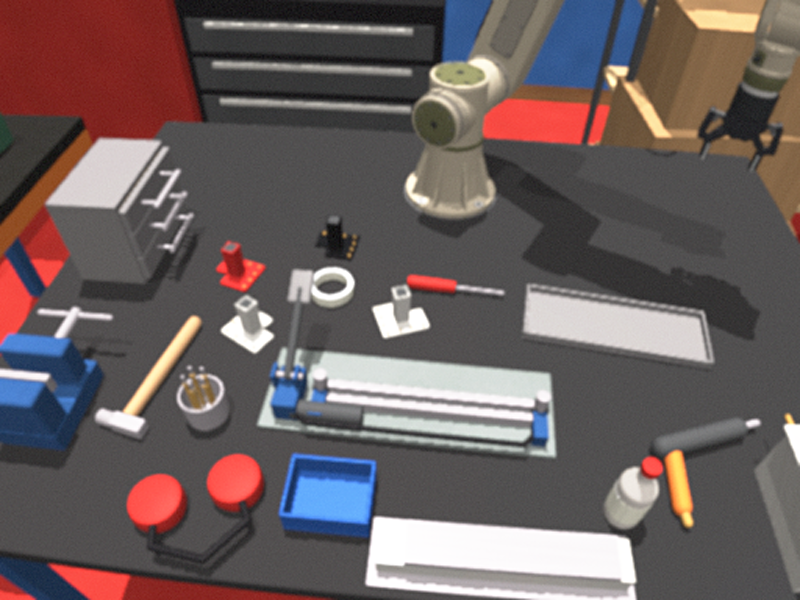

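Top view (800x600): aluminium feet at (402,320) and (534,292). The look-alikes are red at (567,362) and black at (481,417). The tape at (472,350) is also near. I choose the two grey ones, and there is no third grey foot in view. The press is at (384,235), its pad at (488,282), and the tray at (205,335).

```bash
cat > h.py <<'E'
from workcell import env, viewer, order, models
import cv2, numpy as np
from scipy.optimize import minimize
from scipy.spatial.transform import Rotation as Ro
LP=np.array([[-16,-40],[46,-40],[46,40],[-46,40],[-46,-10],[-16,-10]])/1e3
def cam(name,st=None):
    i=viewer.camera_info(name); K=i["intrinsics"]; D=np.array(i["D"])
    if "R" in i: return K,D,i["R"],i["t"]
    st=st or env.get_state(); q=st["orientation"]; W=np.eye(4)
    W[:3,:3]=Ro.from_quat([q[1],q[2],q[3],q[0]]).as_matrix(); W[:3,3]=st["tcp_pos"]
    T=np.linalg.inv(W@i["T_tool_cam"]); return K,D,T[:3,:3],T[:3,3]
def proj(c,P):
    P=np.atleast_2d(np.asarray(P,float)); K,D,R,t=c
    return cv2.projectPoints(P,cv2.Rodrigues(np.asarray(R))[0],np.asarray(t,float),K,D)[0][:,0]
def unproj(c,uv,z):
    K,D,R,t=c; u=cv2.undistortPoints(np.array([[uv]],float),K,D)[0,0]
    d=R.T@np.array([u[0],u[1],1]); o=-R.T@t; return o+d*(z-o[2])/d[2]
def place(P,pose,z0=0):
    x,y,a=pose; c,s=np.cos(a),np.sin(a); P=np.asarray(P,float)
    return np.c_[P[:,0]*c-P[:,1]*s+x,P[:,0]*s+P[:,1]*c+y,P[:,2]+z0]
def fitmask(c,pose,z0=0,S=3):
    m=np.zeros((384*S,512*S),np.uint8)
    def pg(Q,hull=False):
        q=(proj(c,place(Q,pose,z0))*S+S/2).astype(np.float32)
        if hull: q=cv2.convexHull(q)
        cv2.fillPoly(m,[q.reshape(-1,1,2).astype(np.int32)],1)
    lo=np.c_[LP,0*LP[:,0]]; hi=np.c_[LP,0*LP[:,0]+.006]
    pg(lo);pg(hi)
    for k in range(6): j=(k+1)%6; pg(np.array([lo[k],lo[j],hi[j],hi[k]]))
    b=np.array([[x,y,z] for x in(-.014,.014) for y in(-.014,.014) for z in(.006,.076)]); pg(b,True)
    return cv2.resize(m.astype(np.float32),(512,384),interpolation=cv2.INTER_AREA)
def fit(views,xy,z0=0,yaws=np.arange(0,6.28,.2618),yaw0=None):
    """views: list of (cam, region). pose maximising soft IoU"""
    def cost(p):
        s=0
        for c,r in views:
            m=fitmask(c,p,z0); s+=1-np.minimum(m,r).sum()/np.maximum(m,r).sum()
        return s/len(views)
    r0=sorted((cost((*xy,a)),a) for a in (yaws if yaw0 is None else [yaw0]))
    best=None
    for _,a in r0[:3]:
        sim=np.array([[*xy,a],[xy[0]+.012,xy[1],a],[xy[0],xy[1]+.012,a],[xy[0],xy[1],a+.15]])
        o=minimize(cost,[*xy,a],method="Nelder-Mead",options=dict(initial_simplex=sim,maxfev=150,xatol=2e-4,fatol=1e-4))
        if best is None or o.fun<best.fun: best=o
    return best.x,best.fun
def save(im,n): cv2.imwrite(f"pics/{n}.png",cv2.resize(im[:,:,::-1],(800,600),interpolation=cv2.INTER_CUBIC))
E
python3 - <<'E'
from h import *
ct=cam("top");cs=cam("scene")
it=viewer.read_camera("top")
R={}
for l in ("fitting1","press","tray","lever","lever_pad"):
    for d in models.silhouettes(l,"top"):
        if d["score"]<.3: continue
        m=d["region"]; print(l,round(d["score"],2),np.round(d["location"]),m.sum(),np.round(it[m].mean(0)),np.round(unproj(ct,d["location"],.01),3))
        R.setdefault(l,[]).append(m)
viewer.read_camera("scene")
S=[d for d in models.silhouettes("fitting1","scene") if d["score"]>.3]
for d in S: print("scene",d["score"],d["location"],np.round(unproj(cs,d["location"],.02),3))
for m in R["fitting1"]:
    if it[m].mean(0).min()<100: continue
    ys,xs=np.nonzero(m); xy=unproj(ct,[xs.mean(),ys.mean()],.01)[:2]
    v=[(ct,m.astype(np.float32))]
    s=[d for d in S if np.hypot(*(unproj(cs,d["location"],.02)[:2]-xy))<.05]
    if s: v.append((cs,s[0]["region"].astype(np.float32)))
    p,f=fit(v,xy); print("FIT",len(v),np.round(p,4),f)
np.savez("reg.npz",press=R.get("press",[0])[0],tray=R.get("tray",[0])[0])
E
```

```text
fitting1 0.85 [306. 265.] 570 [75. 72. 66.] [ 0.246 -0.244  0.01 ]
fitting1 0.68 [340. 185.] 517 [228. 228. 226.] [ 0.512 -0.372  0.01 ]
fitting1 0.67 [362. 232.] 565 [223.  77.  69.] [ 0.352 -0.441  0.01 ]
press 0.85 [248. 150.] 7566 [181. 191. 193.] [ 0.644 -0.06   0.01 ]
press 0.58 [340. 186.] 536 [228. 228. 227.] [ 0.51  -0.369  0.01 ]
tray 0.89 [132. 215.] 4146 [215. 212. 213.] [0.428 0.339 0.01 ]
lever 0.8 [311. 174.] 397 [134. 135. 137.] [ 0.553 -0.273  0.01 ]
lever_pad 0.64 [309. 172.] 402 [133. 133. 136.] [ 0.56  -0.265  0.01 ]
scene 0.97 [150.5, 171.8] [ 0.36  -0.443  0.02 ]
scene 0.95 [216.6, 152.7] [ 0.243 -0.241  0.02 ]
scene 0.93 [158.7, 208.9] [ 0.517 -0.372  0.02 ]
FIT 2 [ 0.5063 -0.3696  4.1766] 0.08089062571525574
```

```bash
cat >> h.py <<'E'
def boxmask(c,boxes,pose,S=3):
    m=np.zeros((384*S,512*S),np.uint8)
    for x0,x1,y0,y1,z0,z1 in boxes:
        q=proj(c,place([[x,y,z] for x in(x0,x1) for y in(y0,y1) for z in(z0,z1)],pose))*S+S/2
        cv2.fillPoly(m,[cv2.convexHull(q.astype(np.float32)).astype(np.int32)],1)
    return cv2.resize(m.astype(np.float32),(512,384),interpolation=cv2.INTER_AREA)
def boxfit(views,boxes,p0):
    def cost(p):
        s=0
        for c,r,w in views:
            m=boxmask(c,boxes,p); s+=1-(w*np.minimum(m,r)).sum()/(w*np.maximum(m,r)).sum()
        return s
    p0=np.array(p0); o=minimize(cost,p0,method="Nelder-Mead",options=dict(initial_simplex=[p0,p0+[.02,0,0],p0+[0,.02,0],p0+[0,0,.1]],maxfev=200,xatol=1e-4,fatol=1e-5)); return o.x,o.fun
PRESS=[(-.105,.065,-.285,.215,0,.008),(-.035,.05,-.262,-.218,0,.053),(0,.014,-.18,.18,0,.03),(-.02,.002,-.198,-.176,0,.07),(-.02,.002,.176,.198,0,.07)]
TRAY=[(-.18,.18,-.0675,.0675,0,.02)]
E
python3 - <<'E'
from h import *
ct=cam("top");cs=cam("scene")
it=viewer.read_camera("top"); isc=viewer.read_camera("scene")
cands={"press":"press","tray":"tray"}
o={}
for l,bx,p0 in (("press",PRESS,(.66,-.03,0)),("tray",TRAY,(.43,.34,1.57+.08))):
    vs=[]
    for n,c in (("top",ct),("scene",cs)):
        viewer.read_camera(n)
        d=models.silhouettes(l,n); print(l,n,d[0]["score"],d[0]["region"].sum())
        w=np.ones((384,512),np.float32)
        if l=="press":
            for e in models.silhouettes("lever",n)[:1]: w[cv2.dilate(e["region"].astype(np.uint8),np.ones((7,7)))>0]=0
        vs.append((c,d[0]["region"].astype(np.float32),w))
    for sub in (vs[:1],vs[1:],vs):
        p,f=boxfit(sub,bx,p0); print(l,np.round(p,4),round(f,3))
    np.save(l+".npy",p)
# bright-grey segmentation for fitting near (257,205) top
def grey(im): return ((im.min(2)>150)&(im.max(2).astype(int)-im.min(2)<40)).astype(np.uint8)
P=unproj(ct,(257,205),.01); uv=proj(cs,[[P[0],P[1],.02]])[0]; print(P,uv)
vs=[]
for im,c,u in ((it,ct,(257,205)),(isc,cs,uv)):
    n,lab,stt,cen=cv2.connectedComponentsWithStats(grey(im))
    k=min(range(1,n),key=lambda k:np.hypot(*(cen[k]-u))+(1e3 if stt[k,4]<150 else 0)); print(cen[k],stt[k])
    m=cv2.morphologyEx((lab==k).astype(np.uint8),cv2.MORPH_CLOSE,np.ones((7,7)));vs.append((c,m.astype(np.float32)))
print(fit(vs,P[:2]))
cr=it[170:235,230:360]; cv2.imwrite("pics/crop1.png",cv2.resize(cr[:,:,::-1],(780,390),interpolation=cv2.INTER_CUBIC))
E
```

```text
press top 0.58 7490
press scene 0.83 10363
press [ 0.6643 -0.0172 -0.0321] 0.046
press [ 0.6645 -0.0193 -0.0271] 0.023
press [ 0.6641 -0.0174 -0.0324] 0.068
tray top 0.92 4333
tray scene 0.86 4217
tray [0.4305 0.3442 1.4401] 0.027
tray [0.4325 0.3421 1.459 ] 0.034
tray [0.4312 0.3422 1.4422] 0.074
[ 0.45206571 -0.08513858  0.01      ] [255.88951671 199.92442866]
[257.21575342 205.10445205] [240 191  34  29 584]
[255.03984064 205.00796813] [238 194  37  23 502]
(array([ 0.44822202, -0.08369506,  5.090094  ]), np.float64(0.20784127712249756))
```

View pics/crop1.png

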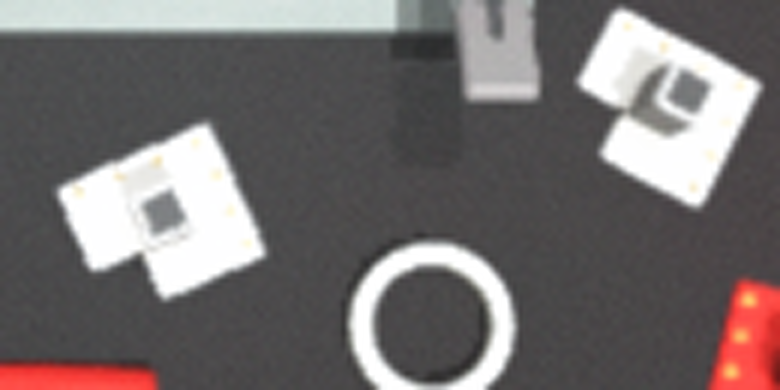

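Left grey foot is A, centred at crop (163,212), and right is B at (685,90). Both have brass rivets and a notch, so they are the right ones. The red one is at the lower right edge.

```bash
cat >> h.py <<'E'
import json
def tool(st=None):
    st=st or env.get_state(); w,x,y,z=st["orientation"]
    M=Ro.from_quat([x,y,z,w]).as_matrix(); return st["tcp_pos"].copy(),np.degrees(np.arctan2(M[1,0],M[0,0])),M
def plan(*wps,start=None,vmax=.0600,settle=1):
    """wps: (x,y,z,yawdeg[,vmax]) absolute; prints rows"""
    p,yw,M=tool()
    if start is not None: p,yw=np.array(start[:3]),start[3]
    rows=[]
    for wp in wps:
        t=np.array(wp[:3]); v=wp[4] if len(wp)>4 else vmax
        dy=(wp[3]-yw+180)%360-180
        n=max(1,int(np.ceil(max(np.linalg.norm(t-p)/v,abs(dy)/10.4))))
        for k in range(n):
            a=np.radians(yw); X=np.array([np.cos(a),np.sin(a),0]); Y=np.array([np.sin(a),-np.cos(a),0])
            d=(t-p)/(n-k); s=np.round([d@X/.12,d@Y/.12,-d[2]/.12],3); w=round(-(dy/n)/180,3)
            rows.append([*s.tolist(),0,0,w]); p=p+(s[0]*X+s[1]*Y-s[2]*np.array([0,0,1]))*.12; yw-=w*180
    rows+=[[0]*6]*settle
    rows=[[0 if abs(v)<5e-4 else v for v in r] for r in rows]
    print(len(rows),"end",np.round(p,4),round(yw,1)); 
    for i in range(0,len(rows),20): print(json.dumps(rows[i:i+20]).replace(" ",""))
PR=np.load("press.npy") if __import__("os").path.exists("press.npy") else None
def pw(x,y,z=0): return place([[x,y,z]],PR)[0]
E
python3 - <<'E'
from h import *
plan((.44,-.085,.25,201.6))
E
```

```text
13 end [ 0.4399 -0.085   0.25  ] 201.9
[[-0.308,-0.355,-0.005,0,0,-0.019],[-0.286,-0.373,-0.005,0,0,-0.019],[-0.264,-0.389,-0.005,0,0,-0.019],[-0.24,-0.404,-0.005,0,0,-0.019],[-0.215,-0.418,-0.005,0,0,-0.019],[-0.19,-0.43,-0.006,0,0,-0.019],[-0.164,-0.44,-0.005,0,0,-0.019],[-0.138,-0.449,-0.006,0,0,-0.019],[-0.11,-0.457,-0.005,0,0,-0.019],[-0.083,-0.463,-0.006,0,0,-0.019],[-0.055,-0.467,-0.005,0,0,-0.019],[-0.027,-0.469,-0.006,0,0,-0.019],[0,0,0,0,0,0]]
```

>>> drive_tool([
  [[-0.308, -0.355, -0.005, 0, 0, -0.019], [-0.286, -0.373, -0.005, 0, 0, -0.019], [-0.264, -0.389, -0.005, 0, 0, -0.019], [-0.24, -0.404, -0.005, 0, 0, -0.019], [-0.215, -0.418, -0.005, 0, 0, -0.019], [-0.19, -0.43, -0.006, 0, 0, -0.019], [-0.164, -0.44, -0.005, 0, 0, -0.019], [-0.138, -0.449, -0.006, 0, 0, -0.019], [-0.11, -0.457, -0.005, 0, 0, -0.019], [-0.083, -0.463, -0.006, 0, 0, -0.019], [-0.055, -0.467, -0.005, 0, 0, -0.019], [-0.027, -0.469, -0.006, 0, 0, -0.019], [0, 0, 0, 0, 0, 0], [0, 0, 0, 0, 0, 0]],
], jaw=1, grip_force=40)

```text
clock: 2.85
tcp_pos: [0.4394, -0.0848, 0.2498]
orientation: [-0.0, -0.189, 0.982, 0.0]
wrist_force: [-0.1, 1.2, 0.7]
finger_gap: 0.0852
grip_force: 0.0
```

```bash
cat >> h.py <<'E'
def look(name,label="fitting1",n=None,near=None,z0=0,yaw0=None,show=True):
    st=env.get_state(); c=cam(name,st) if name=="wrist" else cam(name); im=viewer.read_camera(name)
    if n: save(im,n)
    best=[]
    for d in models.silhouettes(label,name):
        m=d["region"]; col=im[m].mean(0)
        if d["score"]<.3 or col.min()<110: continue
        xy=unproj(c,d["location"],.02+z0)[:2]
        if near is not None and np.hypot(*(xy-near[:2]))>.08: continue
        ys,xs=np.nonzero(m); edge=xs.min()<2 or ys.min()<2 or xs.max()>509 or ys.max()>381
        p,f=fit([(c,m.astype(np.float32))],xy,z0,yaw0=yaw0)
        if show: print(name,round(d["score"],2),"col",np.round(col),"fit",np.round(p[:2],4),"yaw",round(np.degrees(p[2])%360,1),"res",round(f,3),"EDGE" if edge else "")
        best.append((p,f,m,c))
    return best
E
python3 - <<'E'
from h import *
print(tool()[:2],env.get_state()["joint_pos"].round(2)); look("wrist",n="w1")
E
```

```text
(array([ 0.43943643, -0.0848356 ,  0.24975297]), np.float64(-158.15517242247597)) [-0.37  0.07 -0.24  1.26  0.   -0.75]
wrist 0.96 col [201. 201. 198.] fit [ 0.5059 -0.3724] yaw 240.1 res 0.032 EDGE
wrist 0.74 col [221. 221. 219.] fit [ 0.4475 -0.0877] yaw 291.9 res 0.015 
wrist 0.66 col [138. 147. 147.] fit [ 0.5975 -0.1051] yaw 89.6 res 0.851 EDGE
```

View pics/w1.png

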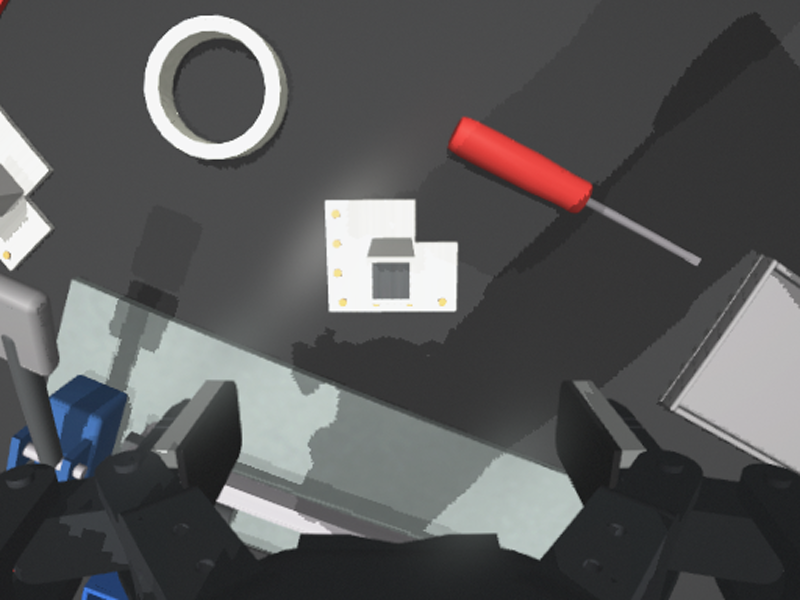

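Run:
```python
from h import *
p=(.4475,-.0877)
plan((*p,.15,201.9),(*p,.056,201.9,.04))
t=pw(-.080,.09); t2=pw(-.045,.09); ps=np.degrees(PR[2]); print(t,t2,ps)
plan((*p,.095,201.9),(t[0],t[1],.095,180+ps),(t[0],t[1],.0638,180+ps,.016),(t2[0],t2[1],.0638,180+ps,.02),start=(*p,.056,201.9))
```

```text
6 end [ 0.4475 -0.0877  0.056 ] -158.0
[[-0.026,-0.027,0.416,0,0,0],[-0.025,-0.028,0.417,0,0,0],[0,0,0.261,0,0,0],[0,0,0.261,0,0,0],[0,0,0.261,0,0,0],[0,0,0,0,0,0]]
[0.58705763 0.07517508 0.        ] [0.62203923 0.07404037 0.        ] -1.8578701368744779
10 end [0.622  0.074  0.0638] 178.1
[[0,0,-0.325,0,0,0],[-0.396,0.206,0,0,0,0.033],[-0.373,0.246,0,0,0,0.033],[-0.345,0.284,0,0,0,0.033],[-0.315,0.318,0,0,0,0.033],[0,0,0.13,0,0,0],[0,0,0.13,0,0,0],[-0.146,0,0,0,0,0],[-0.145,0,0,0,0,0],[0,0,0,0,0,0]]
```

>>> drive_tool([
  [[-0.026, -0.027, 0.416, 0, 0, 0], [-0.025, -0.028, 0.417, 0, 0, 0], [0, 0, 0.261, 0, 0, 0], [0, 0, 0.261, 0, 0, 0], [0, 0, 0.261, 0, 0, 0], [0, 0, 0, 0, 0, 0]],
])

```text
clock: 3.7
tcp_pos: [0.4458, -0.0867, 0.0545]
orientation: [-0.002, -0.191, 0.982, 0.001]
wrist_force: [0.8, 0.6, 0.4]
finger_gap: 0.0851
grip_force: 0.0
```

>>> drive_tool([
  [[0, 0, 0, 0, 0, 0], [0, 0, 0, 0, 0, 0], [0, 0, 0, 0, 0, 0], [0, 0, 0, 0, 0, 0], [0, 0, -0.04, 0, 0, 0], [0, 0, -0.285, 0, 0, 0], [0, 0, 0, 0, 0, 0]],
], jaw=-1, grip_force=50)

```text
clock: 4.58
tcp_pos: [0.4498, -0.0896, 0.0971]
orientation: [0.002, -0.19, 0.982, -0.001]
wrist_force: [-0.6, -0.1, -0.7]
finger_gap: 0.0274
grip_force: 49.9
```

Run:
```python
from h import *
print(tool()[:2],env.get_state()["finger_gap"]); look("wrist",near=(.4475,-.0877),z0=.04)
```

```text
(array([ 0.44981349, -0.08962343,  0.09712629]), np.float64(-158.09693317000466)) 0.027434791775926236
wrist 0.74 col [173. 173. 169.] fit [ 0.4495 -0.0909] yaw 292.1 res 0.143
```

>>> drive_tool([
  [[-0.396, 0.206, 0, 0, 0, 0.033], [-0.373, 0.246, 0, 0, 0, 0.033], [-0.345, 0.284, 0, 0, 0, 0.033], [-0.315, 0.318, 0, 0, 0, 0.033], [0, 0, 0, 0, 0, 0], [0, 0, 0.13, 0, 0, 0], [0, 0, 0.12, 0, 0, 0], [0, 0, 0, 0, 0, 0], [0, 0, 0, 0, 0, 0]],
])

```text
clock: 5.8
tcp_pos: [0.5865, 0.0731, 0.0642]
orientation: [-0.001, 0.017, 1.0, -0.0]
wrist_force: [-0.2, -0.5, -1.0]
finger_gap: 0.0269
grip_force: 52.2
```

Run:
```python
from h import *
print(tool()[:2],env.get_state()["wrist_force"].round(1)); p=tool()[0]; save(viewer.read_camera("wrist"),"w2")
c,s=np.cos(PR[2]),np.sin(PR[2]); d=p[:2]-PR[:2]; print("press frame",c*d[0]+s*d[1],-s*d[0]+c*d[1])
```

```text
(array([0.5864823 , 0.07307806, 0.0641889 ]), np.float64(178.07690321386258)) [-0.2 -0.5 -1. ]
press frame -0.08050704151480025 0.08788542511173678
```

View pics/w2.png

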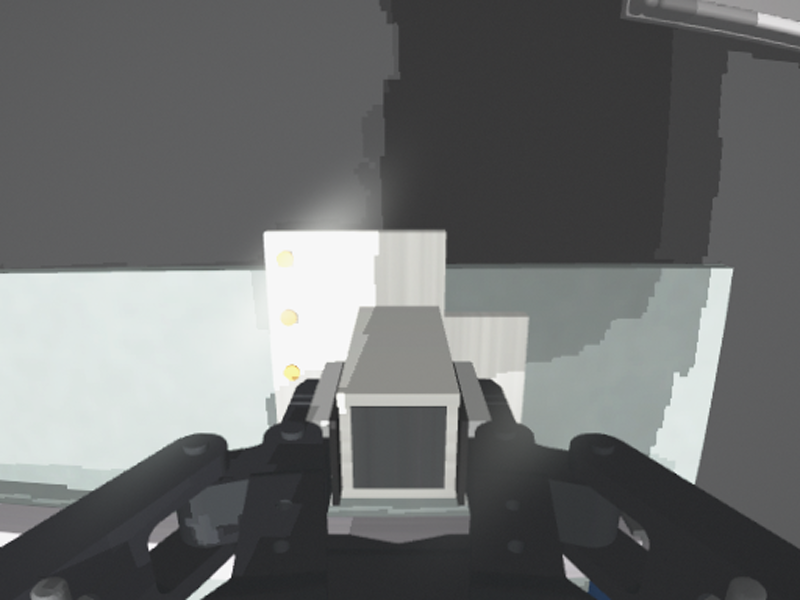

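Run:
```python
from h import *
c=cam("wrist")
q=[unproj(c,(u/1.5625,v/1.5625),.008) for u,v in((10,270),(250,268),(470,267),(728,267))]
for a in q: print(a.round(4))
d=q[-1]-q[0]; print(np.degrees(np.arctan2(d[1],d[0]))%180-90)
```

```text
[ 0.5554 -0.0738  0.008 ]
[0.5583 0.0201 0.008 ]
[0.5606 0.0986 0.008 ]
[0.5634 0.1953 0.008 ]
-1.699221311106072
```

>>> drive_tool([
  [[0, 0, 0.012, 0, 0, 0], [-0.15, 0, 0, 0, 0, 0], [-0.13, 0, 0, 0, 0, 0], [0, 0, 0, 0, 0, 0]],
])

```text
clock: 6.35
tcp_pos: [0.6227, 0.0725, 0.0639]
orientation: [0.001, 0.016, 1.0, -0.0]
wrist_force: [1.9, -0.7, 1.7]
finger_gap: 0.0274
grip_force: 53.2
```

>>> drive_tool([
  [[-0.016, 0, 0, 0, 0, 0], [-0.016, 0, 0, 0, 0, 0], [0, 0, 0, 0, 0, 0], [0, 0, 0, 0, 0, 0]],
])

```text
clock: 6.85
tcp_pos: [0.6231, 0.0726, 0.0641]
orientation: [-0.001, 0.016, 1.0, -0.0]
wrist_force: [-5.1, -1.1, 7.9]
finger_gap: 0.027
grip_force: 53.8
```

>>> drive_tool([
  [[-0.012, 0, 0, 0, 0, 0], [0, 0, 0, 0, 0, 0], [0, 0, 0, 0, 0, 0]],
])

```text
clock: 7.22
tcp_pos: [0.6235, 0.0726, 0.0642]
orientation: [-0.002, 0.016, 1.0, -0.0]
wrist_force: [-7.9, -1.7, 10.6]
finger_gap: 0.0271
grip_force: 54.4
```

>>> drive_tool([
  [[-0.012, 0, 0, 0, 0, 0], [0, 0, 0, 0, 0, 0], [0, 0, 0, 0, 0, 0]],
])

```text
clock: 7.6
tcp_pos: [0.6253, 0.0728, 0.0642]
orientation: [-0.002, 0.016, 1.0, -0.0]
wrist_force: [-7.3, -0.7, 9.6]
finger_gap: 0.0271
grip_force: 54.2
```

>>> drive_tool([
  [[-0.012, 0, -0.006, 0, 0, 0], [0, 0, 0, 0, 0, 0], [0, 0, 0, 0, 0, 0]],
])

```text
clock: 7.98
tcp_pos: [0.6265, 0.0728, 0.0642]
orientation: [-0.002, 0.016, 1.0, -0.0]
wrist_force: [-6.4, 0.2, 7.7]
finger_gap: 0.0269
grip_force: 53.8
```

>>> drive_tool([
  [[-0.012, 0, 0, 0, 0, 0], [0, 0, 0, 0, 0, 0], [0, 0, 0, 0, 0, 0]],
])

```text
clock: 8.35
tcp_pos: [0.6267, 0.0728, 0.0643]
orientation: [-0.003, 0.016, 1.0, -0.0]
wrist_force: [-10.8, -0.4, 10.5]
finger_gap: 0.0276
grip_force: 54.3
```

>>> drive_tool([
  [[-0.012, 0, 0, 0, 0, 0], [0, 0, 0, 0, 0, 0], [0, 0, 0, 0, 0, 0]],
])

```text
clock: 8.72
tcp_pos: [0.6269, 0.0728, 0.0645]
orientation: [-0.005, 0.016, 1.0, -0.0]
wrist_force: [-13.3, -0.9, 14.5]
finger_gap: 0.027
grip_force: 54.6
```

Run:
```python
from h import *
p=tool()[0]
plan((p[0],p[1],.2,178.1),(.50,-.37,.25,150.1))
```

```text
12 end [ 0.5  -0.37  0.25] 149.4
[[0,0,-0.377,0,0,0],[0,0,-0.376,0,0,0],[0,0,-0.377,0,0,0],[0.118,-0.465,-0.052,0,0,0.02],[0.088,-0.472,-0.052,0,0,0.02],[0.058,-0.476,-0.052,0,0,0.02],[0.028,-0.479,-0.052,0,0,0.02],[-0.002,-0.48,-0.052,0,0,0.02],[-0.032,-0.479,-0.052,0,0,0.02],[-0.062,-0.476,-0.052,0,0,0.02],[-0.091,-0.47,-0.052,0,0,0.02],[0,0,0,0,0,0]]
```

>>> drive_tool([
  [[0.024, 0, 0, 0, 0, 0], [0, 0, 0, 0, 0, 0], [0, 0, 0, 0, 0, 0]],
])

```text
clock: 9.1
tcp_pos: [0.6265, 0.0728, 0.0642]
orientation: [-0.002, 0.016, 1.0, -0.0]
wrist_force: [-7.9, -0.8, 8.2]
finger_gap: 0.0269
grip_force: 53.9
```

>>> drive_tool([
  [[0, 0, 0, 0, 0, 0], [0, 0, 0, 0, 0, 0], [0, 0, 0, 0, 0, 0], [0, 0, -0.3, 0, 0, 0], [0, 0, -0.45, 0, 0, 0], [0, 0, -0.4, 0, 0, 0]],
], jaw=1)

```text
clock: 9.85
tcp_pos: [0.6296, 0.0727, 0.2039]
orientation: [0.0, 0.016, 1.0, 0.0]
wrist_force: [0.5, -0.1, 0.3]
finger_gap: 0.0855
grip_force: 0.0
```

>>> drive_tool([
  [[0.118, -0.465, -0.052, 0, 0, 0.02], [0.088, -0.472, -0.052, 0, 0, 0.02], [0.058, -0.476, -0.052, 0, 0, 0.02], [0.028, -0.479, -0.052, 0, 0, 0.02], [-0.002, -0.48, -0.052, 0, 0, 0.02], [-0.032, -0.479, -0.052, 0, 0, 0.02], [-0.062, -0.476, -0.052, 0, 0, 0.02], [-0.091, -0.47, -0.052, 0, 0, 0.02], [0, 0, 0, 0, 0, 0], [0, 0, 0, 0, 0, 0]],
])

```text
clock: 11.1
tcp_pos: [0.502, -0.37, 0.2518]
orientation: [-0.0, 0.265, 0.964, 0.0]
wrist_force: [-0.5, -0.1, -0.2]
finger_gap: 0.0856
grip_force: 0.0
```

Run:
```python
from h import *
print(tool()[:2]); b=look("wrist",near=(.506,-.372)); look("scene",near=(.63,.07),z0=.008,n="s1"); look("top",near=(.63,.07),z0=.008)
p=b[0][0]; a=np.degrees(p[2])%360-90
plan((p[0],p[1],.15,a),(p[0],p[1],.056,a,.04))
t=pw(-.080,-.05); ps=np.degrees(PR[2]); print(t,ps)
plan((p[0],p[1],.24,a),(t[0],t[1],.24,180+ps),(t[0],t[1],.09,180+ps),(t[0],t[1],.0638,180+ps,.015),start=(p[0],p[1],.056,a))
```

```text
(array([ 0.50202727, -0.36997044,  0.2518238 ]), np.float64(149.3228901772427))
wrist 0.59 col [228. 228. 225.] fit [ 0.4783 -0.3631] yaw 242.4 res 0.023 
scene 0.73 col [217. 216. 213.] fit [0.604  0.0739] yaw 124.4 res 0.435 
top 0.62 col [221. 222. 221.] fit [0.618  0.0768] yaw 275.6 res 0.26 
6 end [ 0.4783 -0.3631  0.056 ] 152.3
[[0.1,-0.031,0.426,0,0,-0.008],[0.1,-0.029,0.427,0,0,-0.008],[0,0,0.261,0,0,0],[0,0,0.261,0,0,0],[0,0,0.261,0,0,0],[0,0,0,0,0,0]]
[ 0.58251879 -0.06475132  0.        ] -1.8578701368744779
16 end [ 0.5826 -0.0648  0.0638] 178.0
[[0,0,-0.383,0,0,0],[0,0,-0.383,0,0,0],[0,0,-0.384,0,0,0],[0,0,-0.383,0,0,0],[0.064,0.434,0,0,0,-0.024],[0.031,0.438,0,0,0,-0.024],[-0.003,0.439,0,0,0,-0.024],[-0.035,0.437,0,0,0,-0.024],[-0.069,0.434,0,0,0,-0.024],[-0.101,0.427,0,0,0,-0.024],[0,0,0.417,0,0,0],[0,0,0.416,0,0,0],[0,0,0.417,0,0,0],[0,0,0.109,0,0,0.001],[0,0,0.109,0,0,0.001],[0,0,0,0,0,0]]
```

View pics/s1.png

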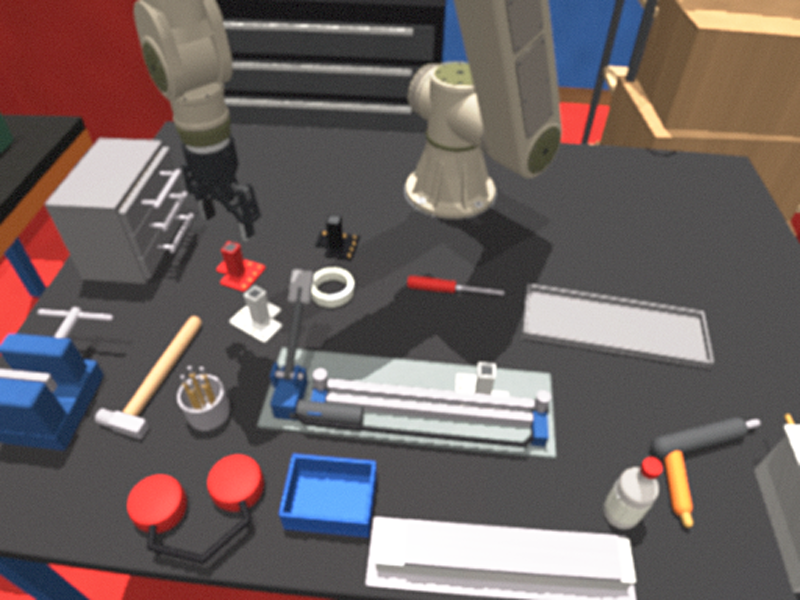

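Scene view: foot A stands upright under the bar at (485,375). Foot B has been knocked about 28 mm and is now at (257,315). The wrist fit already measured the new place.

>>> drive_tool([
  [[0.1, -0.031, 0.426, 0, 0, -0.008], [0.1, -0.029, 0.427, 0, 0, -0.008], [0, 0, 0.261, 0, 0, 0], [0, 0, 0.261, 0, 0, 0], [0, 0, 0.261, 0, 0, 0], [0, 0, 0, 0, 0, 0], [0, 0, 0, 0, 0, 0]],
])

```text
clock: 12.28
tcp_pos: [0.4786, -0.3643, 0.057]
orientation: [0.001, 0.24, 0.971, -0.0]
wrist_force: [-0.3, -1.1, 0.3]
finger_gap: 0.0852
grip_force: 0.0
```

>>> drive_tool([
  [[0, 0, 0, 0, 0, 0], [0, 0, 0, 0, 0, 0], [0, 0, 0, 0, 0, 0], [0, 0, 0, 0, 0, 0], [0, 0, -0.2, 0, 0, 0], [0, 0, -0.45, 0, 0, 0], [0, 0, -0.45, 0, 0, 0], [0, 0, -0.43, 0, 0, 0], [0, 0, 0, 0, 0, 0]],
], jaw=-1)

```text
clock: 13.4
tcp_pos: [0.4794, -0.3659, 0.2442]
orientation: [0.004, 0.24, 0.971, -0.002]
wrist_force: [0.5, -0.8, -3.0]
finger_gap: 0.0275
grip_force: 50.0
```

Held. Carry it over the lever and lower in front of the bar.

>>> drive_tool([
  [[0.064, 0.434, 0, 0, 0, -0.024], [0.031, 0.438, 0, 0, 0, -0.024], [-0.003, 0.439, 0, 0, 0, -0.024], [-0.035, 0.437, 0, 0, 0, -0.024], [-0.069, 0.434, 0, 0, 0, -0.024], [-0.101, 0.427, 0, 0, 0, -0.024], [0, 0, 0, 0, 0, 0], [0, 0, 0.42, 0, 0, 0], [0, 0, 0.42, 0, 0, 0], [0, 0, 0.4, 0, 0, 0], [0, 0, 0.11, 0, 0, 0], [0, 0, 0.1, 0, 0, 0], [0, 0, 0, 0, 0, 0], [0, 0, 0, 0, 0, 0]],
])

```text
clock: 15.15
tcp_pos: [0.5841, -0.0666, 0.067]
orientation: [0.001, 0.016, 1.0, -0.0]
wrist_force: [-0.7, 0.4, -2.4]
finger_gap: 0.0273
grip_force: 50.8
```

Run:
```python
from h import *
p,y,_=tool(); print(p,y); a=180+np.degrees(PR[2]); print("yaw err deg",(a-y+180)%360-180)
print("home",pw(-.04,-.05))
c=cam("wrist");
```

```text
[ 0.58412905 -0.06660861  0.06697055] 178.14527760374696
yaw err deg -0.0031477406214435177
home [ 0.62249776 -0.06604813  0.        ]
```

>>> drive_tool([
  [[0, 0, 0.018, 0, 0, 0], [-0.14, 0, 0, 0, 0, 0], [-0.14, 0, 0, 0, 0, 0], [0, 0, 0, 0, 0, 0], [-0.016, 0, 0, 0, 0, 0], [-0.016, 0, 0, 0, 0, 0], [0, 0, 0, 0, 0, 0], [0, 0, 0, 0, 0, 0]],
])

```text
clock: 16.15
tcp_pos: [0.6192, -0.0676, 0.0647]
orientation: [-0.0, 0.016, 1.0, -0.0]
wrist_force: [-4.6, -1.0, 9.5]
finger_gap: 0.0272
grip_force: 52.5
```

>>> drive_tool([
  [[-0.012, 0, 0, 0, 0, 0], [0, 0, 0, 0, 0, 0], [0, 0, 0, 0, 0, 0]],
])

```text
clock: 16.52
tcp_pos: [0.6195, -0.0676, 0.0648]
orientation: [-0.001, 0.016, 1.0, -0.0]
wrist_force: [-7.9, -0.5, 12.1]
finger_gap: 0.0274
grip_force: 52.9
```

>>> drive_tool([
  [[-0.012, 0, 0, 0, 0, 0], [0, 0, 0, 0, 0, 0], [0, 0, 0, 0, 0, 0]],
])

```text
clock: 16.9
tcp_pos: [0.6199, -0.0676, 0.0649]
orientation: [-0.002, 0.016, 1.0, -0.0]
wrist_force: [-9.6, -0.5, 14.9]
finger_gap: 0.0277
grip_force: 53.5
```

>>> drive_tool([
  [[-0.012, 0, -0.014, 0, 0, 0], [0, 0, 0, 0, 0, 0], [0, 0, 0, 0, 0, 0]],
])

```text
clock: 17.27
tcp_pos: [0.6232, -0.0674, 0.0649]
orientation: [-0.001, 0.016, 1.0, 0.0]
wrist_force: [-7.3, -0.0, 5.3]
finger_gap: 0.0271
grip_force: 52.1
```

>>> drive_tool([
  [[-0.012, 0, 0, 0, 0, 0], [0, 0, 0, 0, 0, 0], [0, 0, 0, 0, 0, 0]],
])

```text
clock: 17.65
tcp_pos: [0.6234, -0.0674, 0.065]
orientation: [-0.003, 0.016, 1.0, -0.0]
wrist_force: [-10.0, -1.0, 9.2]
finger_gap: 0.0273
grip_force: 52.5
```

>>> drive_tool([
  [[-0.012, 0, 0, 0, 0, 0], [0, 0, 0, 0, 0, 0], [0, 0, 0, 0, 0, 0]],
])

```text
clock: 18.02
tcp_pos: [0.6236, -0.0673, 0.0651]
orientation: [-0.004, 0.016, 1.0, -0.0]
wrist_force: [-13.0, -0.2, 12.3]
finger_gap: 0.0272
grip_force: 52.9
```

>>> drive_tool([
  [[0.024, 0, 0, 0, 0, 0], [0, 0, 0, 0, 0, 0], [0, 0, 0, 0, 0, 0]],
])

```text
clock: 18.4
tcp_pos: [0.6232, -0.0673, 0.0649]
orientation: [-0.001, 0.016, 1.0, 0.0]
wrist_force: [-6.1, 0.4, 6.0]
finger_gap: 0.0271
grip_force: 52.1
```

>>> drive_tool([
  [[0, 0, 0, 0, 0, 0], [0, 0, 0, 0, 0, 0], [0, 0, 0, 0, 0, 0], [0, 0, -0.3, 0, 0, 0], [0, 0, -0.45, 0, 0, 0], [0, 0, -0.45, 0, 0, 0], [0.1, -0.25, -0.4, 0, 0, 0], [0.1, -0.25, 0, 0, 0, 0], [0, 0, 0, 0, 0, 0], [0, 0, 0, 0, 0, 0]],
], jaw=1)

```text
clock: 19.65
tcp_pos: [0.5989, -0.1266, 0.2566]
orientation: [-0.0, 0.016, 1.0, 0.0]
wrist_force: [0.5, 1.1, 0.2]
finger_gap: 0.0855
grip_force: 0.0
```

Run:
```python
from h import *
print(tool()[:2]); save(viewer.read_camera("wrist"),"w3")
```

```text
(array([ 0.59885359, -0.12657177,  0.25659595]), np.float64(178.13552719043633))
```

View pics/w3.png

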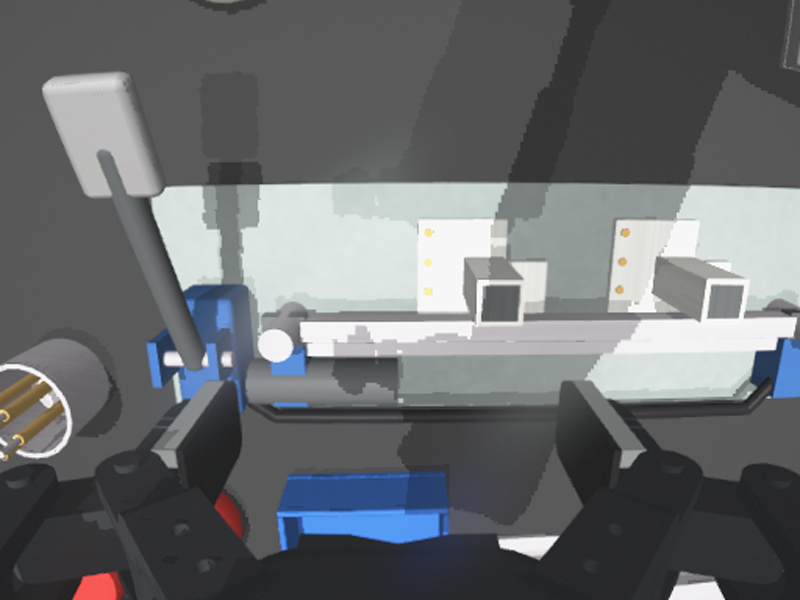

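Run:
```python
from h import *
c=cam("wrist")
f=lambda u,v,z: unproj(c,(u/1.5625,v/1.5625),z)
def pf(P): d=P[:2]-PR[:2]; a=PR[2]; return np.array([np.cos(a)*d[0]+np.sin(a)*d[1],-np.sin(a)*d[0]+np.cos(a)*d[1]])
for u,v,z in ((418,219.5,.014),(505,219.5,.014),(615,220,.014),(697,220,.014),(170,186,.008),(430,184,.008),(760,186,.008)): print(u,v,pf(f(u,v,z)).round(4))
print("pad",[pf(f(u,v,.14)).round(4) for u,v in((45,85),(130,75),(160,190),(85,195))])
im=viewer.read_camera("wrist"); cr=im[130:225,150:512]; cv2.imwrite("pics/w3c.png",cv2.resize(cr[:,:,::-1],(796,209*1),interpolation=cv2.INTER_CUBIC))
```

```text
418 219.5 [-0.0805 -0.0978]
505 219.5 [-0.0808 -0.0374]
615 220 [-0.0813  0.0411]
697 220 [-0.0823  0.1027]
170 186 [-0.1044 -0.2726]
430 184 [-0.1044 -0.0895]
760 186 [-0.1077  0.1532]
pad [array([-0.1612, -0.2736]), array([-0.1632, -0.2314]), array([-0.1117, -0.2218]), array([-0.1102, -0.2593])]
```

Wrist view: B's tube is at (500,300) and A's at (723,300). The plates' back edges at row 220 run parallel to the bed edge at row 185 and sit 24–25 mm behind it, so both are home and square. The lever pad is at (105,135), lever up. Now to the pad.

Run:
```python
from h import *
t=pw(-.146,-.244); print(t)
plan((t[0],t[1],.22,178.1),(t[0],t[1],.17,178.1),(t[0],t[1],.075,178.1,.03),settle=2)
```

```text
[ 0.51026395 -0.2565096   0.        ]
10 end [ 0.5103 -0.2565  0.075 ] 178.0
[[0.235,-0.37,0.101,0,0,0],[0.234,-0.37,0.101,0,0,0],[0.235,-0.37,0.101,0,0,0],[0,0,0.416,0,0,0.001],[0,0,0.198,0,0,0],[0,0,0.198,0,0,0],[0,0,0.198,0,0,0],[0,0,0.198,0,0,0],[0,0,0,0,0,0],[0,0,0,0,0,0]]
```

>>> drive_tool([
  [[0.235, -0.37, 0.101, 0, 0, 0], [0.235, -0.37, 0.101, 0, 0, 0], [0.235, -0.37, 0.101, 0, 0, 0], [0, 0, 0, 0, 0, 0], [0, 0, 0.3, 0, 0, 0], [0, 0, 0, 0, 0, 0]],
], jaw=-1)

```text
clock: 20.5
tcp_pos: [0.509, -0.255, 0.1822]
orientation: [-0.002, 0.015, 1.0, 0.002]
wrist_force: [-1.2, 0.3, 0.5]
finger_gap: 0.0002
grip_force: 0.0
```

>>> drive_tool([
  [[0, 0, 0.2, 0, 0, 0], [0, 0, 0.2, 0, 0, 0], [0, 0, 0.2, 0, 0, 0], [0, 0, 0.2, 0, 0, 0], [0, 0, 0.1, 0, 0, 0], [0, 0, 0, 0, 0, 0], [0, 0, 0, 0, 0, 0]],
])

```text
clock: 21.38
tcp_pos: [0.5101, -0.2568, 0.0787]
orientation: [-0.001, 0.016, 1.0, -0.001]
wrist_force: [-6.8, -0.2, 9.6]
finger_gap: -0.0001
grip_force: 4.5
```

>>> drive_tool([
  [[0, 0, 0.04, 0, 0, 0], [0, 0, 0, 0, 0, 0], [0, 0, 0, 0, 0, 0]],
])

```text
clock: 21.75
tcp_pos: [0.5102, -0.2568, 0.0741]
orientation: [-0.001, 0.015, 1.0, -0.001]
wrist_force: [-6.4, -0.5, 9.1]
finger_gap: 0.0
grip_force: 4.6
```

>>> drive_tool([
  [[0, 0, 0.04, 0, 0, 0], [0, 0, 0.02, 0, 0, 0], [0, 0, 0, 0, 0, 0], [0, 0, 0, 0, 0, 0]],
])

```text
clock: 22.25
tcp_pos: [0.5106, -0.2569, 0.0674]
orientation: [-0.0, 0.015, 1.0, -0.001]
wrist_force: [-5.5, 0.1, 10.4]
finger_gap: 0.0002
grip_force: 5.8
```

>>> drive_tool([
  [[0, 0, 0.03, 0, 0, 0], [0, 0, 0, 0, 0, 0], [0, 0, 0, 0, 0, 0]],
])

```text
clock: 22.62
tcp_pos: [0.5108, -0.257, 0.0666]
orientation: [0.001, 0.015, 1.0, -0.001]
wrist_force: [-12.0, 4.4, 28.9]
finger_gap: 0.0
grip_force: 15.4
```

>>> drive_tool([
  [[0, 0, 0.03, 0, 0, 0], [0, 0, 0, 0, 0, 0], [0, 0, 0, 0, 0, 0]],
])

```text
clock: 23.0
tcp_pos: [0.5109, -0.257, 0.0659]
orientation: [0.001, 0.015, 1.0, -0.002]
wrist_force: [-18.7, 8.0, 49.1]
finger_gap: -0.0
grip_force: 25.7
```

>>> drive_tool([
  [[0, 0, -0.35, 0, 0, 0], [0, 0, -0.3, 0, 0, 0], [0, 0, -0.3, 0, 0, 0], [0, 0, 0, 0, 0, 0], [0, 0, 0, 0, 0, 0], [0, 0, 0, 0, 0, 0], [0, 0, 0.3, 0, 0, 0], [0, 0, 0.3, 0, 0, 0], [0, 0, 0.2, 0, 0, 0], [0, 0, 0.12, 0, 0, 0], [0, 0, 0, 0, 0, 0], [0, 0, 0, 0, 0, 0]],
])

```text
clock: 24.5
tcp_pos: [0.5087, -0.2574, 0.0658]
orientation: [-0.0, 0.016, 1.0, -0.001]
wrist_force: [-14.4, 5.6, 42.1]
finger_gap: 0.0002
grip_force: 22.0
```

>>> drive_tool([
  [[0, 0, -0.35, 0, 0, 0], [0, 0, -0.3, 0, 0, 0], [0, 0, -0.27, 0, 0, 0], [0, 0, 0, 0, 0, 0], [0, 0, 0, 0, 0, 0], [0, 0, 0, 0, 0, 0], [0, 0, 0.3, 0, 0, 0], [0, 0, 0.3, 0, 0, 0], [0, 0, 0.2, 0, 0, 0], [0, 0, 0.12, 0, 0, 0], [0, 0, 0, 0, 0, 0], [0, 0, 0, 0, 0, 0]],
])

```text
clock: 26.0
tcp_pos: [0.5083, -0.2569, 0.0657]
orientation: [-0.001, 0.016, 1.0, -0.001]
wrist_force: [-15.7, 5.6, 44.6]
finger_gap: -0.0002
grip_force: 23.3
```

>>> drive_tool([
  [[0, 0, -0.35, 0, 0, 0], [0, 0, -0.3, 0, 0, 0], [0, 0, -0.3, 0, 0, 0], [0, 0, -0.2, 0, 0, 0], [0, 0, -0.3, 0, 0, 0], [-0.45, 0.3, 0, 0, 0, 0], [-0.35, 0.3, 0, 0, 0, 0], [0, 0, 0, 0, 0, 0], [0, 0, 0, 0, 0, 0]],
])

```text
clock: 27.12
tcp_pos: [0.6051, -0.1889, 0.233]
orientation: [-0.002, 0.016, 1.0, 0.001]
wrist_force: [0.5, -0.4, 0.2]
finger_gap: 0.0002
grip_force: 0.0
```

Run:
```python
from h import *
print(tool()[:2]); im=viewer.read_camera("wrist"); save(im,"w4")
cv2.imwrite("pics/w34.png",np.vstack([cv2.resize(cv2.imread("pics/w3.png"),(400,300)),cv2.resize(cv2.imread("pics/w4.png"),(400,300))]))
```

```text
(array([ 0.60514376, -0.18886807,  0.23299226]), np.float64(178.19855082440435))
```

View pics/w4.png

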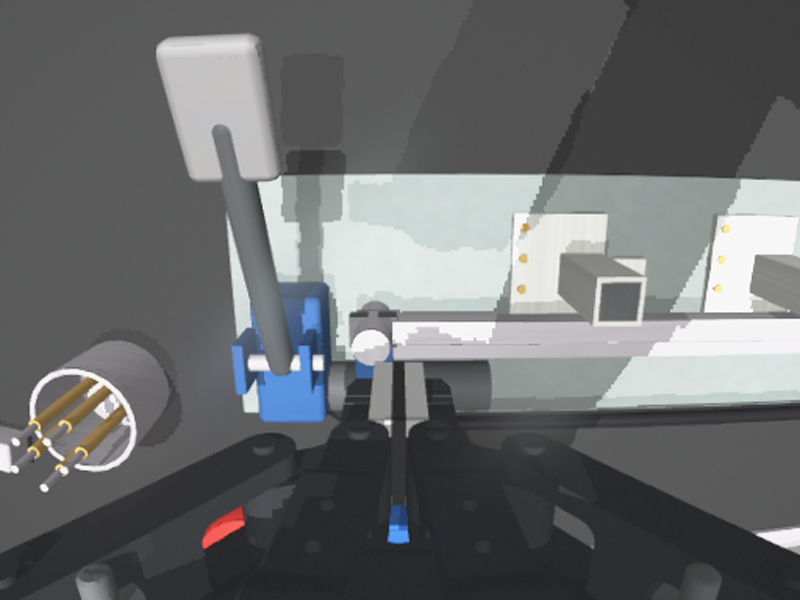

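Run:
```python
from h import *
c=cam("wrist"); im=viewer.read_camera("wrist").astype(float).mean(2)
def edge(u,v0,v1):
    g=np.diff(cv2.GaussianBlur(im,(1,3),0)[v0:v1,u]); k=int(np.argmax(g)); return v0+k+.5
pb=lambda P:((P[:2]-PR[:2])@np.array([[np.cos(PR[2]),-np.sin(PR[2])],[np.sin(PR[2]),np.cos(PR[2])]]))
for us,n in ((range(332,386,6),"B"),(range(462,508,6),"A")):
    for u in us:
        e2=edge(u,128,145); e1=edge(u,105,124)
        P,Q=pb(unproj(c,(u,e2),.014)),pb(unproj(c,(u,e1),.008)); print(n,u,e1,e2,(P*1e3).round(1),(Q*1e3).round(1),round((P-Q)[0]*1e3,1))
```

```text
B 332 110.5 135.5 [-81.3 -96. ] [-106.1  -96. ] 24.8
B 338 110.5 136.5 [-80.4 -89.8] [-106.2  -89.8] 25.8
B 344 110.5 136.5 [-80.4 -83.6] [-106.3  -83.6] 25.8
B 350 110.5 136.5 [-80.5 -77.4] [-106.4  -77.4] 25.9
B 356 110.5 136.5 [-80.5 -71.1] [-106.4  -71.1] 25.9
B 362 110.5 136.5 [-80.6 -64.9] [-106.5  -64.9] 25.9
B 368 111.5 136.5 [-80.7 -58.6] [-105.6  -58.5] 25.0
B 374 111.5 136.5 [-80.8 -52.3] [-105.7  -52.2] 25.0
B 380 111.5 136.5 [-80.8 -46. ] [-105.9  -45.9] 25.0
A 462 113.5 137.5 [-81.4  44.5] [-106.2   44.7] 24.8
A 468 113.5 128.5 [-91.1  50.1] [-106.4   51.7] 15.3
A 474 113.5 137.5 [-81.7  58.5] [-106.6   58.8] 24.9
A 480 113.5 137.5 [-81.9  65.7] [-106.9   65.9] 25.0
A 486 114.5 137.5 [-82.1  72.9] [-106.1   73.3] 24.0
A 492 114.5 137.5 [-82.3  80.1] [-106.4   80.6] 24.1
A 498 114.5 138.5 [-81.4  87.7] [-106.7   88. ] 25.3
A 504 114.5 138.5 [-81.6  95.2] [-107.    95.4] 25.4
```

Wrist view and edge measurement: the lever is up (pad at (215,110)). Both plates' back edges are 25 mm from the bed edge, exactly home. Now B is turned a quarter turn.

Run:
```python
from h import *
p=(.6230,-.0673)
plan((*p,.17,178.1),(*p,.065,178.1,.04),settle=2)
```

```text
8 end [ 0.623  -0.0673  0.065 ] 178.1
[[-0.039,0.342,0.178,0,0,0],[-0.039,0.342,0.178,0,0,0],[-0.038,0.342,0.178,0,0,0],[0,0,0.292,0,0,0],[0,0,0.292,0,0,0],[0,0,0.291,0,0,0],[0,0,0,0,0,0],[0,0,0,0,0,0]]
```

>>> drive_tool([
  [[-0.039, 0.342, 0.178, 0, 0, 0], [-0.039, 0.342, 0.178, 0, 0, 0], [-0.038, 0.342, 0.178, 0, 0, 0], [0, 0, 0, 0, 0, 0], [0, 0, 0, 0, 0, 0], [0, 0, 0.292, 0, 0, 0], [0, 0, 0.292, 0, 0, 0], [0, 0, 0.291, 0, 0, 0], [0, 0, 0, 0, 0, 0], [0, 0, 0, 0, 0, 0]],
], jaw=1)

```text
clock: 28.48
tcp_pos: [0.6251, -0.0683, 0.0678]
orientation: [0.001, 0.017, 1.0, -0.0]
wrist_force: [0.3, 0.0, 1.0]
finger_gap: 0.0853
grip_force: 0.0
```

>>> drive_tool([
  [[0, 0, 0, 0, 0, 0], [0, 0, 0, 0, 0, 0], [0, 0, 0, 0, 0, 0], [0, 0, 0, 0, 0, 0], [0, 0, -0.035, 0, 0, 0], [0, 0, 0, 0, 0, 0], [0.25, 0, 0, 0, 0, 0], [0.25, 0, 0, 0, 0, 0], [0, 0, 0, 0, 0, 0], [0, 0, 0, 0, 0, 0]],
], jaw=-1)

```text
clock: 29.72
tcp_pos: [0.5648, -0.0651, 0.0703]
orientation: [0.001, 0.016, 1.0, -0.0]
wrist_force: [-0.1, -0.6, -2.1]
finger_gap: 0.0272
grip_force: 49.5
```

>>> drive_tool([
  [[0, 0, 0, 0, 0, -0.0556], [0, 0, 0, 0, 0, -0.0556], [0, 0, 0, 0, 0, -0.0556], [0, 0, 0, 0, 0, -0.0556], [0, 0, 0, 0, 0, -0.0556], [0, 0, 0, 0, 0, -0.0556], [0, 0, 0, 0, 0, -0.0556], [0, 0, 0, 0, 0, -0.0556], [0, 0, 0, 0, 0, -0.0556], [0, 0, 0, 0, 0, 0], [0, 0, 0, 0, 0, 0]],
])

```text
clock: 31.1
tcp_pos: [0.5647, -0.0651, 0.0702]
orientation: [0.0, -0.695, 0.719, -0.0]
wrist_force: [-0.5, 0.3, -2.9]
finger_gap: 0.0273
grip_force: 49.5
```

Run:
```python
from h import *
p,y,_=tool(); print(p,y,"err",(268.14-y+180)%360-180, env.get_state()["joint_pos"].round(2))
t=pw(-.050,-.0505); print(t)
plan((t[0],t[1],p[2],268.14,.025))
```

```text
[ 0.56473728 -0.06511374  0.07015628] -91.93116572014584 err 0.0711657201458138 [-0.26  0.41 -0.26  0.9   0.   -1.79]
[ 0.61248681 -0.06622367  0.        ]
3 end [ 0.6125 -0.0662  0.0702] -91.9
[[-0.002,-0.199,0,0,0,0],[-0.002,-0.199,0,0,0,0],[0,0,0,0,0,0]]
```

>>> drive_tool([
  [[0, -0.199, 0, 0, 0, 0], [0, -0.18, 0, 0, 0, 0], [0, 0, 0.037, 0, 0, 0], [0, 0, 0, 0, 0, 0], [0, -0.02, 0, 0, 0, 0], [0, -0.02, 0, 0, 0, 0], [0, 0, 0, 0, 0, 0], [0, 0, 0, 0, 0, 0]],
])

```text
clock: 32.1
tcp_pos: [0.6118, -0.0668, 0.0668]
orientation: [-0.002, -0.696, 0.718, 0.001]
wrist_force: [-6.9, -1.0, 12.1]
finger_gap: 0.0269
grip_force: 52.1
```

>>> drive_tool([
  [[0, -0.012, 0, 0, 0, 0], [0, 0, 0, 0, 0, 0], [0, 0, 0, 0, 0, 0]],
])

```text
clock: 32.48
tcp_pos: [0.6119, -0.0668, 0.0668]
orientation: [-0.002, -0.696, 0.718, 0.002]
wrist_force: [-11.1, -1.9, 14.5]
finger_gap: 0.027
grip_force: 52.4
```

>>> drive_tool([
  [[0, -0.012, 0, 0, 0, 0], [0, 0, 0, 0, 0, 0], [0, 0, 0, 0, 0, 0]],
])

```text
clock: 32.85
tcp_pos: [0.6136, -0.0667, 0.0668]
orientation: [-0.002, -0.696, 0.718, 0.002]
wrist_force: [-9.6, -0.7, 14.1]
finger_gap: 0.027
grip_force: 52.2
```

>>> drive_tool([
  [[0, -0.012, 0, 0, 0, 0], [0, 0, 0, 0, 0, 0], [0, 0, 0, 0, 0, 0]],
])

```text
clock: 33.22
tcp_pos: [0.6149, -0.0666, 0.0668]
orientation: [-0.002, -0.696, 0.718, 0.002]
wrist_force: [-10.5, 0.0, 14.3]
finger_gap: 0.0271
grip_force: 52.3
```

Friction-dominated; relieve z a bit and push on.

>>> drive_tool([
  [[0, -0.01, -0.012, 0, 0, 0], [0, 0, 0, 0, 0, 0], [0, 0, 0, 0, 0, 0]],
])

```text
clock: 33.6
tcp_pos: [0.6159, -0.0666, 0.0669]
orientation: [-0.002, -0.696, 0.718, 0.002]
wrist_force: [-7.7, -0.4, 7.2]
finger_gap: 0.0273
grip_force: 51.7
```

>>> drive_tool([
  [[0, -0.012, 0, 0, 0, 0], [0, 0, 0, 0, 0, 0], [0, 0, 0, 0, 0, 0]],
])

```text
clock: 33.98
tcp_pos: [0.6161, -0.0666, 0.067]
orientation: [-0.003, -0.696, 0.718, 0.003]
wrist_force: [-11.1, -1.3, 10.8]
finger_gap: 0.027
grip_force: 51.9
```

>>> drive_tool([
  [[0, -0.012, 0, 0, 0, 0], [0, 0, 0, 0, 0, 0], [0, 0, 0, 0, 0, 0]],
])

```text
clock: 34.35
tcp_pos: [0.6163, -0.0666, 0.0671]
orientation: [-0.004, -0.696, 0.718, 0.004]
wrist_force: [-14.1, -1.0, 14.5]
finger_gap: 0.0269
grip_force: 52.4
```

Run:
```python
from h import *
plan((.6160,-.0666,.17,268.1,.045),(.6262,.0728,.17,178.1),(.6262,.0728,.0665,178.1,.04),start=(.6160,-.0666,.067,268.1),settle=2)
```

```text
17 end [0.6262 0.0728 0.0665] 177.9
[[0,0,-0.286,0,0,0],[0,0,-0.286,0,0,0],[0,0,-0.286,0,0,0],[-0.129,-0.005,0,0,0,0.056],[-0.128,0.018,0,0,0,0.056],[-0.123,0.04,0,0,0,0.056],[-0.114,0.061,0,0,0,0.056],[-0.102,0.08,0,0,0,0.056],[-0.087,0.096,0,0,0,0.056],[-0.069,0.11,0,0,0,0.056],[-0.048,0.12,0,0,0,0.056],[-0.026,0.127,0,0,0,0.056],[0,0,0.287,0,0,-0.001],[0,0,0.288,0,0,-0.001],[0,0,0.287,0,0,-0.001],[0,0,0,0,0,0],[0,0,0,0,0,0]]
```

>>> drive_tool([
  [[0, 0.024, 0, 0, 0, 0], [0, 0, 0, 0, 0, 0]],
])

```text
clock: 34.6
tcp_pos: [0.6159, -0.0666, 0.0669]
orientation: [-0.002, -0.696, 0.718, 0.002]
wrist_force: [-8.6, -0.3, 6.7]
finger_gap: 0.0271
grip_force: 51.5
```

>>> drive_tool([
  [[0, 0, 0, 0, 0, 0], [0, 0, 0, 0, 0, 0], [0, 0, 0, 0, 0, 0], [0, 0, -0.286, 0, 0, 0], [0, 0, -0.286, 0, 0, 0], [0, 0, -0.286, 0, 0, 0], [-0.129, -0.005, 0, 0, 0, 0.056], [-0.128, 0.018, 0, 0, 0, 0.056], [-0.123, 0.04, 0, 0, 0, 0.056], [-0.114, 0.061, 0, 0, 0, 0.056], [-0.102, 0.08, 0, 0, 0, 0.056], [-0.087, 0.096, 0, 0, 0, 0.056], [-0.069, 0.11, 0, 0, 0, 0.056], [-0.048, 0.12, 0, 0, 0, 0.056], [-0.026, 0.127, 0, 0, 0, 0.055], [0, 0, 0, 0, 0, 0], [0, 0, 0, 0, 0, 0]],
], jaw=1)

```text
clock: 36.72
tcp_pos: [0.6298, 0.0723, 0.1701]
orientation: [-0.0, 0.019, 1.0, -0.0]
wrist_force: [0.3, 0.1, -0.3]
finger_gap: 0.0853
grip_force: 0.0
```

Run:
```python
from h import *
p,y,_=tool(); print(p,y)
plan((.6262,.0728,.0665,178.1,.04),settle=2)
```

```text
[0.6298063  0.07232061 0.17008205] 177.84829334480753
5 end [0.6262 0.0728 0.0665] 177.8
[[0.01,0.001,0.288,0,0,0],[0.01,0.001,0.288,0,0,0],[0.01,0.001,0.287,0,0,0],[0,0,0,0,0,0],[0,0,0,0,0,0]]
```

>>> drive_tool([
  [[0.01, 0.001, 0.288, 0, 0, -0.0015], [0.01, 0.001, 0.288, 0, 0, 0], [0.01, 0.001, 0.287, 0, 0, 0], [0, 0, 0, 0, 0, 0], [0, 0, 0, 0, 0, 0]],
])

```text
clock: 37.35
tcp_pos: [0.627, 0.0727, 0.0678]
orientation: [0.001, 0.018, 1.0, -0.0]
wrist_force: [-0.1, -0.4, -0.1]
finger_gap: 0.0857
grip_force: 0.0
```

>>> drive_tool([
  [[0, 0, 0, 0, 0, 0], [0, 0, 0, 0, 0, 0], [0, 0, 0, 0, 0, 0], [0, 0, 0, 0, 0, 0], [0, 0, -0.035, 0, 0, 0], [0, 0, 0, 0, 0, 0], [0.25, 0, 0, 0, 0, 0], [0.25, 0, 0, 0, 0, 0], [0, 0, 0, 0, 0, 0], [0, 0, 0, 0, 0, 0]],
], jaw=-1)

```text
clock: 38.6
tcp_pos: [0.567, 0.0753, 0.071]
orientation: [0.001, 0.018, 1.0, 0.0]
wrist_force: [-0.1, -0.1, -1.6]
finger_gap: 0.0272
grip_force: 49.4
```

>>> drive_tool([
  [[0, 0, 0, 0, 0, -0.0556], [0, 0, 0, 0, 0, -0.0556], [0, 0, 0, 0, 0, -0.0556], [0, 0, 0, 0, 0, -0.0556], [0, 0, 0, 0, 0, -0.0556], [0, 0, 0, 0, 0, -0.0556], [0, 0, 0, 0, 0, -0.0556], [0, 0, 0, 0, 0, -0.0556], [0, 0, 0, 0, 0, -0.0556], [0, 0, 0, 0, 0, 0], [0, 0, 0, 0, 0, 0]],
])

```text
clock: 39.98
tcp_pos: [0.5669, 0.0752, 0.0708]
orientation: [0.0, -0.694, 0.72, -0.0]
wrist_force: [0.2, 0.1, -1.5]
finger_gap: 0.0269
grip_force: 49.3
```

Run:
```python
from h import *
p,y,_=tool(); print(p,y,"err",(268.14-y+180)%360-180)
t=pw(-.050,.0873); print(t,pw(-.046,.0873))
plan((t[0],t[1],p[2],268.14,.025))
```

```text
[0.56689065 0.07524785 0.07078503] -92.14122119645391 err 0.28122119645388466
[0.61695432 0.07150389 0.        ] [0.62095222 0.07137421 0.        ]
4 end [0.617  0.0715 0.0708] -91.6
[[0.005,-0.139,0,0,0,-0.001],[0.006,-0.14,0,0,0,-0.001],[0.006,-0.139,0,0,0,-0.001],[0,0,0,0,0,0]]
```

>>> drive_tool([
  [[0.005, -0.139, 0, 0, 0, -0.0015], [0.006, -0.14, 0, 0, 0, 0], [0.006, -0.125, 0, 0, 0, 0], [0, 0, 0.03, 0, 0, 0], [0, 0, 0, 0, 0, 0], [0, -0.02, 0, 0, 0, 0], [0, -0.02, 0, 0, 0, 0], [0, 0, 0, 0, 0, 0], [0, 0, 0, 0, 0, 0]],
])

```text
clock: 41.1
tcp_pos: [0.6187, 0.0717, 0.0673]
orientation: [-0.0, -0.697, 0.718, 0.0]
wrist_force: [-3.7, 0.0, 4.8]
finger_gap: 0.0273
grip_force: 50.5
```

>>> drive_tool([
  [[0, -0.012, 0, 0, 0, 0], [0, 0, 0, 0, 0, 0], [0, 0, 0, 0, 0, 0]],
])

```text
clock: 41.48
tcp_pos: [0.6194, 0.0717, 0.0674]
orientation: [-0.001, -0.697, 0.718, 0.001]
wrist_force: [-6.7, 0.3, 7.2]
finger_gap: 0.0272
grip_force: 50.8
```

>>> drive_tool([
  [[0, -0.012, 0, 0, 0, 0], [0, 0, 0, 0, 0, 0], [0, 0, 0, 0, 0, 0]],
])

```text
clock: 41.85
tcp_pos: [0.6196, 0.0718, 0.0674]
orientation: [-0.002, -0.697, 0.717, 0.002]
wrist_force: [-10.4, 1.1, 9.9]
finger_gap: 0.0272
grip_force: 51.2
```

>>> drive_tool([
  [[0, -0.012, 0, 0, 0, 0], [0, 0, 0, 0, 0, 0], [0, 0, 0, 0, 0, 0]],
])

```text
clock: 42.22
tcp_pos: [0.6197, 0.0718, 0.0675]
orientation: [-0.002, -0.697, 0.717, 0.002]
wrist_force: [-13.4, 0.5, 14.2]
finger_gap: 0.0273
grip_force: 51.6
```

>>> drive_tool([
  [[0, 0, -0.012, 0, 0, 0], [0, 0, 0, 0, 0, 0], [0, 0, 0, 0, 0, 0]],
])

```text
clock: 42.6
tcp_pos: [0.6198, 0.0718, 0.0676]
orientation: [-0.003, -0.697, 0.717, 0.003]
wrist_force: [-10.4, 1.0, 6.0]
finger_gap: 0.0272
grip_force: 50.9
```

>>> drive_tool([
  [[0, -0.012, 0, 0, 0, 0], [0, 0, 0, 0, 0, 0], [0, 0, 0, 0, 0, 0]],
])

```text
clock: 42.98
tcp_pos: [0.6199, 0.0717, 0.0677]
orientation: [-0.003, -0.697, 0.717, 0.004]
wrist_force: [-14.6, 1.0, 9.3]
finger_gap: 0.0274
grip_force: 51.2
```

Run:
```python
from h import *
plan((.6185,.0717,.17,268.1,.045),(.600,-.13,.235,178.1),start=(.6185,.0717,.0676,268.1),settle=2)
```

```text
14 end [ 0.6   -0.13   0.235] 177.4
[[0,0,-0.284,0,0,0],[0,0,-0.285,0,0,0],[0,0,-0.284,0,0,0],[0.187,0.011,-0.06,0,0,0.056],[0.186,-0.022,-0.06,0,0,0.056],[0.18,-0.054,-0.06,0,0,0.056],[0.167,-0.085,-0.06,0,0,0.056],[0.15,-0.113,-0.06,0,0,0.056],[0.128,-0.137,-0.06,0,0,0.056],[0.102,-0.158,-0.061,0,0,0.056],[0.072,-0.173,-0.06,0,0,0.056],[0.041,-0.183,-0.061,0,0,0.056],[0,0,0,0,0,0],[0,0,0,0,0,0]]
```

>>> drive_tool([
  [[0, 0.024, 0, 0, 0, 0], [0, 0, 0, 0, 0, 0]],
])

```text
clock: 43.22
tcp_pos: [0.6196, 0.0718, 0.0676]
orientation: [-0.002, -0.697, 0.717, 0.002]
wrist_force: [-7.7, -0.2, 1.2]
finger_gap: 0.0272
grip_force: 50.3
```

>>> drive_tool([
  [[0, 0, 0, 0, 0, 0], [0, 0, 0, 0, 0, 0], [0, 0, 0, 0, 0, 0], [0, 0, -0.284, 0, 0, 0], [0, 0, -0.284, 0, 0, 0], [0, 0, -0.284, 0, 0, 0], [0.187, 0.011, -0.06, 0, 0, 0.056], [0.186, -0.022, -0.06, 0, 0, 0.056], [0.18, -0.054, -0.06, 0, 0, 0.056], [0.167, -0.085, -0.06, 0, 0, 0.056], [0.15, -0.113, -0.06, 0, 0, 0.056], [0.128, -0.137, -0.06, 0, 0, 0.056], [0.102, -0.158, -0.061, 0, 0, 0.055], [0.072, -0.173, -0.06, 0, 0, 0.055], [0.041, -0.183, -0.061, 0, 0, 0.054], [0, 0, 0, 0, 0, 0], [0, 0, 0, 0, 0, 0]],
], jaw=1)

```text
clock: 45.35
tcp_pos: [0.6048, -0.1299, 0.2357]
orientation: [-0.0, 0.014, 1.0, 0.0]
wrist_force: [0.0, -0.2, -0.0]
finger_gap: 0.0854
grip_force: 0.0
```

Run:
```python
from h import *
print(tool()[:2]); im=viewer.read_camera("wrist"); save(im,"w5")
t=pw(-.146,-.244); plan((t[0],t[1],.22,178.1),(t[0],t[1],.182,178.1))
```

```text
(array([ 0.60479186, -0.12988246,  0.23569385]), np.float64(178.43716910901261))
5 end [ 0.5102 -0.2566  0.182 ] 178.1
[[0.253,-0.36,0.043,0,0,0.001],[0.251,-0.36,0.043,0,0,0.001],[0.251,-0.362,0.044,0,0,0.001],[0,0,0.316,0,0,-0.001],[0,0,0,0,0,0]]
```

View pics/w5.png

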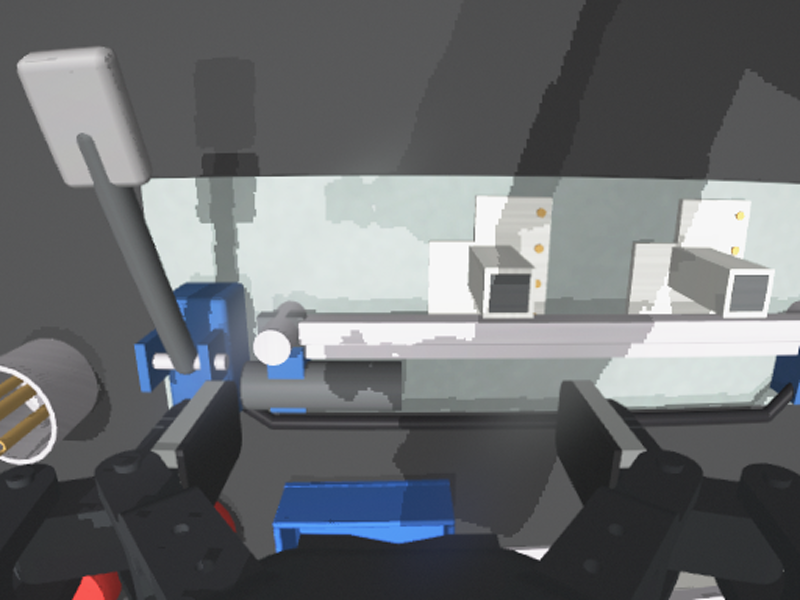

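Feet B (510,290) and A (748,290) now have their short edges under the bar, with the long riveted edges facing right. The lever is up. Checking the gaps (expect 13 mm).

Run:
```python
from h import *
c=cam("wrist"); im=viewer.read_camera("wrist").astype(float).mean(2)
def edge(u,v0,v1):
    g=np.diff(im[v0:v1,u]); k=int(np.argmax(g)); 
    w=np.clip(g[max(k-1,0):k+2],0,None); return v0+.5+(np.arange(max(k-1,0),max(k-1,0)+len(w))@w)/w.sum()
pb=lambda P:((P[:2]-PR[:2])@np.array([[np.cos(PR[2]),-np.sin(PR[2])],[np.sin(PR[2]),np.cos(PR[2])]]))
for us,n in ((range(308,350,5),"B"),(range(440,478,5),"A")):
    for u in us:
        e2=edge(u,121,134); e1=edge(u,106,120)
        P,Q=pb(unproj(c,(u,e2),.014)),pb(unproj(c,(u,e1),.008)); print(n,u,e1.round(1),e2.round(1),(P*1e3).round(1),round((P-Q)[0]*1e3,1))
```

```text
B 308 112.2 125.3 [-93.1 -61.1] 12.8
B 313 112.2 125.3 [-93.2 -56. ] 12.8
B 318 112.3 125.3 [-93.2 -50.9] 12.7
B 323 112.3 125.6 [-93.1 -45.8] 12.9
B 328 112.4 125.7 [-93.  -40.7] 13.0
B 333 112.4 125.7 [-93.  -35.6] 13.1
B 338 112.4 125.8 [-93.1 -30.4] 13.1
B 343 112.5 125.8 [-93.1 -25.3] 13.1
B 348 112.5 125.9 [-93.1 -20.1] 13.1
A 440 114.6 127.6 [-93.6  78.6] 13.1
A 445 114.8 127.8 [-93.6  84.3] 13.2
A 450 114.7 127.6 [-93.9  89.9] 13.1
A 455 115.1 127.7 [-94.   95.6] 12.8
A 460 115.3 127.8 [-94.  101.4] 12.7
A 465 115.5 128.0 [-94.1 107.2] 12.7
A 470 115.6 128.2 [-94.1 113. ] 12.8
A 475 115.8 128.1 [-94.3 118.9] 12.7
```

>>> drive_tool([
  [[0.253, -0.36, 0.043, 0, 0, 0.001], [0.251, -0.36, 0.043, 0, 0, 0.001], [0.251, -0.362, 0.044, 0, 0, 0], [0, 0, 0.316, 0, 0, 0], [0, 0, 0, 0, 0, 0], [0, 0, 0, 0, 0, 0]],
], jaw=-1)

```text
clock: 46.2
tcp_pos: [0.5106, -0.2564, 0.1832]
orientation: [0.0, 0.017, 1.0, 0.0]
wrist_force: [0.1, 0.3, 0.1]
finger_gap: -0.0
grip_force: 0.0
```

>>> drive_tool([
  [[0, 0, 0.25, 0, 0, 0], [0, 0, 0.25, 0, 0, 0], [0, 0, 0.25, 0, 0, 0], [0, 0, 0.2, 0, 0, 0], [0, 0, 0.06, 0, 0, 0], [0, 0, 0, 0, 0, 0], [0, 0, 0, 0, 0, 0]],
])

```text
clock: 47.08
tcp_pos: [0.5113, -0.2574, 0.0668]
orientation: [0.001, 0.017, 1.0, -0.002]
wrist_force: [-10.3, 3.9, 25.6]
finger_gap: 0.0
grip_force: 13.8
```

At the stop (25 N). Two more.

>>> drive_tool([
  [[0, 0, -0.35, 0, 0, 0], [0, 0, -0.3, 0, 0, 0], [0, 0, -0.3, 0, 0, 0], [0, 0, 0, 0, 0, 0], [0, 0, 0, 0, 0, 0], [0, 0, 0, 0, 0, 0], [0, 0, 0.3, 0, 0, 0], [0, 0, 0.3, 0, 0, 0], [0, 0, 0.25, 0, 0, 0], [0, 0, 0.1, 0, 0, 0], [0, 0, 0, 0, 0, 0], [0, 0, 0, 0, 0, 0]],
])

```text
clock: 48.58
tcp_pos: [0.5087, -0.2572, 0.0659]
orientation: [-0.0, 0.018, 1.0, -0.001]
wrist_force: [-15.0, 5.2, 40.8]
finger_gap: 0.0002
grip_force: 21.2
```

>>> drive_tool([
  [[0, 0, -0.35, 0, 0, 0], [0, 0, -0.3, 0, 0, 0], [0, 0, -0.3, 0, 0, 0], [0, 0, 0, 0, 0, 0], [0, 0, 0, 0, 0, 0], [0, 0, 0, 0, 0, 0], [0, 0, 0.3, 0, 0, 0], [0, 0, 0.3, 0, 0, 0], [0, 0, 0.25, 0, 0, 0], [0, 0, 0.1, 0, 0, 0], [0, 0, 0, 0, 0, 0], [0, 0, 0, 0, 0, 0]],
])

```text
clock: 50.08
tcp_pos: [0.5082, -0.257, 0.0657]
orientation: [-0.001, 0.018, 1.0, -0.001]
wrist_force: [-16.7, 5.8, 43.0]
finger_gap: 0.0003
grip_force: 22.3
```

>>> drive_tool([
  [[0, 0, -0.35, 0, 0, 0], [0, 0, -0.3, 0, 0, 0], [0, 0, -0.3, 0, 0, 0], [0, 0, -0.2, 0, 0, 0], [0, 0, -0.3, 0, 0, 0], [-0.45, 0.3, 0, 0, 0, 0], [-0.3, 0.3, 0, 0, 0, 0], [0, 0, 0, 0, 0, 0], [0, 0, 0, 0, 0, 0]],
])

```text
clock: 51.2
tcp_pos: [0.5997, -0.1893, 0.2336]
orientation: [-0.002, 0.018, 1.0, 0.001]
wrist_force: [-0.8, 0.3, -0.4]
finger_gap: -0.0001
grip_force: 0.0
```

Run:
```python
from h import *
print(tool()[:2]); im=viewer.read_camera("wrist"); save(im,"w6"); c=cam("wrist"); im=im.astype(float).mean(2)
def edge(u,v0,v1):
    g=np.diff(im[v0:v1,u]); k=int(np.argmax(g)); return v0+.5+k
B=pw(-.092,-.03); u0=proj(c,[[B[0],B[1],.014]])[0]; print(u0)
# tray from best measured
print(np.load("tray.npy"))
```

```text
(array([ 0.59965657, -0.18927589,  0.23356906]), np.float64(177.9751330630554))
[395.90168773 130.48841028]
[0.43119512 0.34222805 1.44215598]
```

View pics/w6.png

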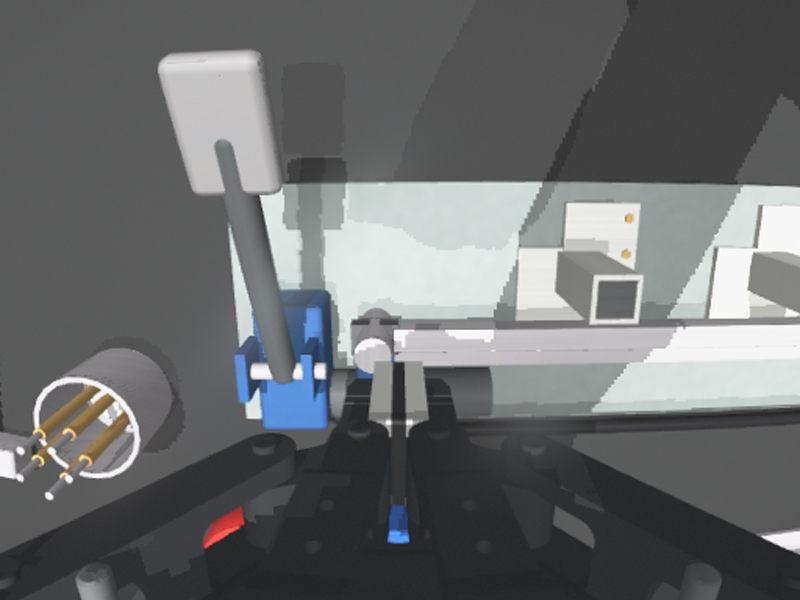

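Run:
```python
from h import *
tr=np.load("tray.npy"); A=place([[.08,0,0]],tr)[0]; B=place([[-.06,0,0]],tr)[0]; print(A,B)
ty=np.degrees(tr[2])+90; print(ty)
plan((.6195,.0717,.17,178.1),(.6195,.0717,.0665,178.1,.04),settle=2)
s=np.radians(178.1); q=np.array([.6195,.0717])+.065*np.array([np.cos(s),np.sin(s)])
plan((*q,.13,178.1),(A[0],A[1],.13,ty),(A[0],A[1],.085,ty,.03),start=(*q,.0705,178.1),settle=2)
s=np.radians(178.1); q2=np.array([.6160,-.0666])+.065*np.array([np.cos(s),np.sin(s)])
print("B"); plan((A[0],A[1],.17,ty),(.6160,-.0666,.17,178.1),(.6160,-.0666,.0665,178.1,.04),start=(A[0],A[1],.0635,ty),settle=2)
plan((*q2,.13,178.1),(B[0],B[1],.13,ty),(B[0],B[1],.085,ty,.03),start=(*q2,.0705,178.1),settle=2)
```

```text
[0.44145798 0.42156703 0.        ] [0.42349797 0.28272381 0.        ]
172.6294511643267
10 end [0.6195 0.0717 0.0665] 177.9
[[-0.018,0.437,0.107,0,0,0],[-0.018,0.437,0.107,0,0,0],[-0.017,0.437,0.106,0,0,0],[-0.018,0.436,0.107,0,0,0],[-0.017,0.437,0.106,0,0,0],[0,0,0.288,0,0,0],[0,0,0.287,0,0,0],[0,0,0.288,0,0,0],[0,0,0,0,0,0],[0,0,0,0,0,0]]
12 end [0.4414 0.4216 0.085 ] 172.7
[[0,0,-0.496,0,0,0],[0.148,0.409,0,0,0,0.004],[0.153,0.407,0,0,0,0.004],[0.159,0.406,0,0,0,0.004],[0.164,0.403,0,0,0,0.004],[0.169,0.401,0,0,0,0.004],[0.173,0.399,0,0,0,0.004],[0.179,0.398,0,0,0,0.004],[0,0,0.188,0,0,0.001],[0,0,0.187,0,0,0.001],[0,0,0,0,0,0],[0,0,0,0,0,0]]
B
16 end [ 0.6159 -0.0666  0.0665] 178.0
[[0,0,-0.444,0,0,0],[0,0,-0.444,0,0,0],[-0.218,-0.428,0,0,0,-0.003],[-0.214,-0.43,0,0,0,-0.003],[-0.21,-0.431,0,0,0,-0.003],[-0.206,-0.433,0,0,0,-0.003],[-0.202,-0.436,0,0,0,-0.003],[-0.198,-0.437,0,0,0,-0.003],[-0.194,-0.439,0,0,0,-0.003],[-0.19,-0.441,0,0,0,-0.003],[-0.185,-0.443,0,0,0,-0.003],[0,0,0.288,0,0,-0.001],[0,0,0.288,0,0,-0.001],[0,0,0.287,0,0,-0.001],[0,0,0,0,0,0],[0,0,0,0,0,0]]
12 end [0.4235 0.2828 0.085 ] 172.7
[[0,0,-0.496,0,0,0],[0.165,0.408,0,0,0,0.004],[0.171,0.406,0,0,0,0.004],[0.176,0.404,0,0,0,0.004],[0.181,0.401,0,0,0,0.004],[0.186,0.399,0,0,0,0.004],[0.19,0.397,0,0,0,0.004],[0.196,0.395,0,0,0,0.004],[0,0,0.188,0,0,0.001],[0,0,0.187,0,0,0.001],[0,0,0,0,0,0],[0,0,0,0,0,0]]
```

>>> drive_tool([
  [[-0.018, 0.437, 0.107, 0, 0, 0], [-0.018, 0.437, 0.107, 0, 0, 0], [-0.017, 0.437, 0.106, 0, 0, 0], [-0.018, 0.436, 0.107, 0, 0, 0], [-0.017, 0.437, 0.106, 0, 0, 0], [0, 0, 0, 0, 0, 0], [0, 0, 0, 0, 0, 0], [0, 0, 0.288, 0, 0, 0], [0, 0, 0.288, 0, 0, 0], [0, 0, 0.288, 0, 0, 0], [0, 0, 0, 0, 0, 0], [0, 0, 0, 0, 0, 0]],
], jaw=1)

```text
clock: 52.75
tcp_pos: [0.6214, 0.0705, 0.0691]
orientation: [0.001, 0.019, 1.0, -0.0]
wrist_force: [0.1, -0.1, -0.0]
finger_gap: 0.0851
grip_force: 0.0
```

>>> drive_tool([
  [[0, 0, 0, 0, 0, 0], [0, 0, 0, 0, 0, 0], [0, 0, 0, 0, 0, 0], [0, 0, 0, 0, 0, 0], [0, 0, -0.035, 0, 0, 0], [0, 0, 0, 0, 0, 0], [0.27, 0, 0, 0, 0, 0], [0.27, 0, 0, 0, 0, 0], [0, 0, 0, 0, 0, 0]],
], jaw=-1)

```text
clock: 53.88
tcp_pos: [0.5524, 0.0746, 0.0711]
orientation: [-0.002, 0.018, 1.0, 0.0]
wrist_force: [0.3, 0.6, -1.7]
finger_gap: 0.0276
grip_force: 51.8
```

>>> drive_tool([
  [[0, 0, -0.496, 0, 0, 0], [0.148, 0.409, 0, 0, 0, 0.004], [0.153, 0.407, 0, 0, 0, 0.004], [0.159, 0.406, 0, 0, 0, 0.004], [0.164, 0.403, 0, 0, 0, 0.004], [0.169, 0.401, 0, 0, 0, 0.004], [0.173, 0.399, 0, 0, 0, 0.004], [0.179, 0.398, 0, 0, 0, 0.004], [0, 0, 0, 0, 0, 0], [0, 0, 0.188, 0, 0, 0], [0, 0, 0.187, 0, 0, 0], [0, 0, 0, 0, 0, 0], [0, 0, 0, 0, 0, 0]],
])

```text
clock: 55.5
tcp_pos: [0.4444, 0.422, 0.087]
orientation: [0.0, 0.062, 0.998, 0.0]
wrist_force: [-0.1, 0.3, -1.2]
finger_gap: 0.0273
grip_force: 51.7
```

Run:
```python
from h import *
print(tool()[:2]); im=viewer.read_camera("wrist"); save(im,"w7")
c=cam("wrist"); m=np.zeros((384,512),bool)
for d in models.silhouettes("tray","wrist")[:2]: print(d["score"],d["region"].sum(),unproj(c,d["location"],.005))
```

```text
(array([0.44444124, 0.42204565, 0.08696799]), np.float64(172.8494293114143))
0.93 61099 [0.41567839 0.36199692 0.005     ]
0.61 17787 [0.45079012 0.42568021 0.005     ]
```

View pics/w7.png

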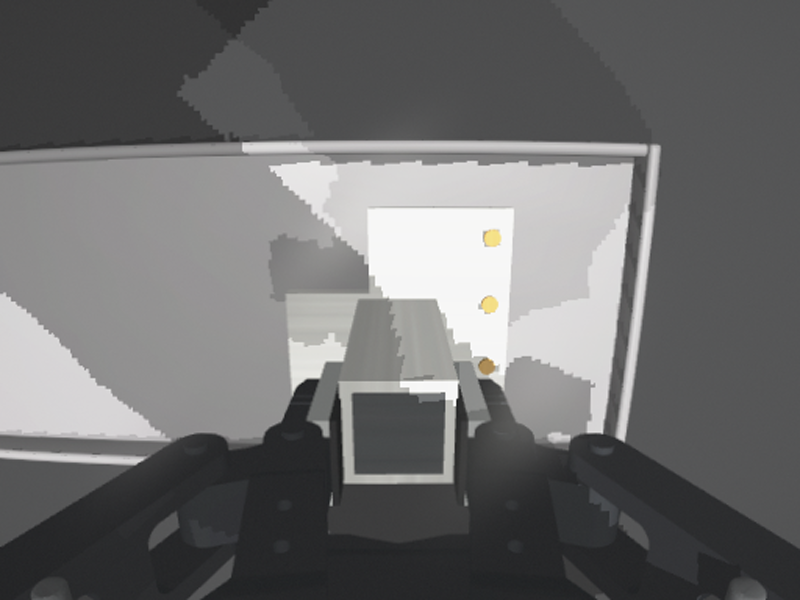

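Foot A is over the tray with its tube at (398,430), clear of and parallel to the walls. Lower and release.

>>> drive_tool([
  [[0, 0, 0.1, 0, 0, 0], [0, 0, 0.08, 0, 0, 0], [0, 0, 0.006, 0, 0, 0], [0, 0, 0, 0, 0, 0], [0, 0, 0, 0, 0, 0]],
])

```text
clock: 56.22
tcp_pos: [0.4435, 0.422, 0.0647]
orientation: [0.0, 0.062, 0.998, -0.0]
wrist_force: [-1.7, -2.1, 7.8]
finger_gap: 0.0271
grip_force: 53.8
```

>>> drive_tool([
  [[0, 0, 0, 0, 0, 0], [0, 0, 0, 0, 0, 0], [0, 0, 0, 0, 0, 0], [0, 0, -0.444, 0, 0, 0], [0, 0, -0.444, 0, 0, 0], [-0.218, -0.428, 0, 0, 0, -0.003], [-0.214, -0.43, 0, 0, 0, -0.003], [-0.21, -0.431, 0, 0, 0, -0.003], [-0.206, -0.433, 0, 0, 0, -0.003], [-0.202, -0.436, 0, 0, 0, -0.003], [-0.198, -0.437, 0, 0, 0, -0.003], [-0.194, -0.439, 0, 0, 0, -0.003], [-0.19, -0.441, 0, 0, 0, -0.003], [-0.185, -0.443, 0, 0, 0, -0.003], [0, 0, 0, 0, 0, 0], [0, 0, 0, 0, 0, 0]],
], jaw=1)

```text
clock: 58.22
tcp_pos: [0.62, -0.0651, 0.17]
orientation: [-0.001, 0.02, 1.0, 0.0]
wrist_force: [0.2, -0.0, 0.7]
finger_gap: 0.0852
grip_force: 0.0
```

Run:
```python
from h import *
print(tool()[:2])
plan((.6160,-.0666,.0665,178.1,.04),settle=2)
```

```text
(array([ 0.61995532, -0.0650684 ,  0.1700331 ]), np.float64(177.71285563300523))
5 end [ 0.6161 -0.0666  0.0665] 178.3
[[0.011,-0.005,0.288,0,0,-0.001],[0.011,-0.005,0.287,0,0,-0.001],[0.01,-0.004,0.288,0,0,-0.001],[0,0,0,0,0,0],[0,0,0,0,0,0]]
```

>>> drive_tool([
  [[0.011, -0.005, 0.288, 0, 0, -0.001], [0.011, -0.005, 0.288, 0, 0, -0.001], [0.01, -0.004, 0.288, 0, 0, 0], [0, 0, 0, 0, 0, 0], [0, 0, 0, 0, 0, 0]],
])

```text
clock: 58.85
tcp_pos: [0.617, -0.0656, 0.0682]
orientation: [0.001, 0.016, 1.0, -0.0]
wrist_force: [0.9, 0.9, -0.2]
finger_gap: 0.0855
grip_force: 0.0
```

>>> drive_tool([
  [[0, 0, 0, 0, 0, 0], [0, 0, 0, 0, 0, 0], [0, 0, 0, 0, 0, 0], [0, 0, 0, 0, 0, 0], [0, 0, -0.035, 0, 0, 0], [0, 0, 0, 0, 0, 0], [0.27, 0, 0, 0, 0, 0], [0.27, 0, 0, 0, 0, 0], [0, 0, 0, 0, 0, 0]],
], jaw=-1)

```text
clock: 59.98
tcp_pos: [0.5483, -0.0637, 0.0702]
orientation: [-0.002, 0.017, 1.0, 0.001]
wrist_force: [0.4, 0.7, -2.1]
finger_gap: 0.0273
grip_force: 49.4
```

>>> drive_tool([
  [[0, 0, -0.496, 0, 0, 0], [0.165, 0.408, 0, 0, 0, 0.004], [0.171, 0.406, 0, 0, 0, 0.004], [0.176, 0.404, 0, 0, 0, 0.004], [0.181, 0.401, 0, 0, 0, 0.004], [0.186, 0.399, 0, 0, 0, 0.004], [0.19, 0.397, 0, 0, 0, 0.004], [0.196, 0.395, 0, 0, 0, 0.004], [0, 0, 0, 0, 0, 0], [0, 0, 0.188, 0, 0, 0], [0, 0, 0.187, 0, 0, 0], [0, 0, 0, 0, 0, 0], [0, 0, 0, 0, 0, 0]],
])

```text
clock: 61.6
tcp_pos: [0.4249, 0.2825, 0.0862]
orientation: [0.0, 0.061, 0.998, 0.0]
wrist_force: [-0.2, 0.1, -2.3]
finger_gap: 0.0273
grip_force: 50.8
```

>>> drive_tool([
  [[0, 0, 0.1, 0, 0, 0], [0, 0, 0.07, 0, 0, 0], [0, 0, 0, 0, 0, 0], [0, 0, 0, 0, 0, 0]],
])

```text
clock: 62.1
tcp_pos: [0.4238, 0.2826, 0.065]
orientation: [-0.0, 0.06, 0.998, -0.0]
wrist_force: [1.1, 0.0, -2.1]
finger_gap: 0.0274
grip_force: 51.4
```

>>> drive_tool([
  [[0, 0, 0.012, 0, 0, 0], [0, 0, 0, 0, 0, 0], [0, 0, 0, 0, 0, 0]],
])

```text
clock: 62.48
tcp_pos: [0.424, 0.2828, 0.0644]
orientation: [0.0, 0.06, 0.998, 0.0]
wrist_force: [-2.1, -0.5, 6.6]
finger_gap: 0.0273
grip_force: 52.3
```

>>> drive_tool([
  [[0, 0, 0, 0, 0, 0], [0, 0, 0, 0, 0, 0], [0, 0, 0, 0, 0, 0], [0, 0, -0.4, 0, 0, 0], [0, 0, -0.5, 0, 0, 0], [0, 0, -0.5, 0, 0, 0], [0, 0.3, -0.4, 0, 0, 0], [0, 0.3, 0, 0, 0, 0], [0, 0, 0, 0, 0, 0], [0, 0, 0, 0, 0, 0]],
], jaw=1)

```text
clock: 63.72
tcp_pos: [0.4321, 0.3537, 0.2789]
orientation: [-0.001, 0.06, 0.998, -0.001]
wrist_force: [-0.0, -0.4, 0.5]
finger_gap: 0.0854
grip_force: 0.0
```

Run:
```python
from h import *
print(tool()[:2]); im=viewer.read_camera("wrist")
look("wrist",z0=.005)
a=cv2.resize(im[:,:,::-1],(400,300)); b=cv2.resize(viewer.read_camera("scene")[:,:,::-1],(400,300))
cv2.imwrite("pics/fin.png",np.hstack([a,b]))
```

```text
(array([0.43214363, 0.35371695, 0.27892863]), np.float64(173.09962509792078))
wrist 0.78 col [208. 208. 202.] fit [0.4232 0.2821] yaw 353.1 res 0.018 
wrist 0.65 col [226. 226. 224.] fit [0.4419 0.421 ] yaw 352.8 res 0.021
```

View pics/fin.png

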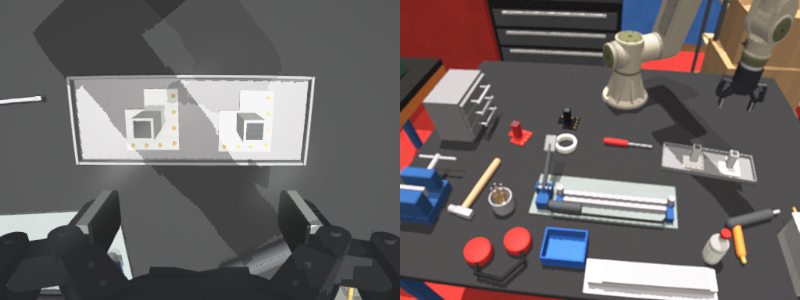

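Left pane: both feet stand in the tray at (145,125) and (250,125), flat, at the expected poses. Right pane: the lever is up and the bystanders are untouched.

```bash
python3 -c "
from workcell import order
print(order.hand_in())"
```

```text
the job is handed in; nothing more can be done
None
```

I handed the job in at about 64 s on the robot's clock; the hand-in returned no verdict. Only two feet were on the bench. Both were pumped three strokes on the long edge and three on the short, and now stand flat in the tray with the lever up. I confirmed each bottoming by force at the lever's stop, and saw the lever up only after each set of three. Between strokes within a set, I relied on the tool's height for the lever's return.

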